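Snap a canister's lid home with the two-handled lid press

ROBOT

A 6-joint arm with a two-finger parallel gripper is mounted at the origin on a cart in front of the work surface, level with it; the furniture and walls round the work are solid. World frame = base frame: x ahead of the robot, y to its left, z up, the work surface at z = 0. Lengths are in mm, angles in degrees, forces in N, time in s.
With the tool pointing down it reaches from about 375 to 825 mm from the base axis. Payload 5.5 kg.
Tool frame: the origin (TCP) lies at the very end of the fingers, on their centre line; the grasp point (between the pads) lies 19 mm behind it; z points along the fingers, x is the direction in which the jaws open and shut, and the axes are right-handed (so a half turn about z gives the same grasp; the last joint's range is limited). The gripper opens to 85 mm and grips with 20 to 120 N. Pads are 22 mm wide; open, the fingers measure 114 mm over their backs; the gripper's body (76 mm by 85 mm) begins 54 mm behind the grasp point. The pads swing forward as they close: fully open they stand 13 mm farther back than shut.
Start: joints at [-76.318, 17.962, -2.699, 69.339, 0, 90], TCP at [141.919, -582.97, 231.299] pointing down, gripper open.
Joint ranges: [-152.73, 152.73], [-39.44, 99.34], [-58.76, 71.6], [-118.89, 123.64], [-81.53, 83.1], [-180, 180]. Speed limits (degrees/s): [136.94, 136.94, 172.46, 180, 180, 180].

INTERFACE

Orientations are given as [roll, pitch, yaw] about the fixed x, y, z axes, in that order (R = Rz(yaw) Ry(pitch) Rx(roll)).
In Python, from cell import manip gives the robot as it stands.
- The arm moves only by the shell command python3 -m creep 'ROWS'. ROWS is JSON, a list of rows, each a list of 3 entries, a list of its own where there are three numbers: the turn, a rotation vector about the tool's x, y, z each as a share of pi/4 rad, from -1 to 1, then the shift along the tool's x, y, z each as a share of 10 cm, from -1 to 1, then the opening, from 0 (shut) to 1 (fully open). In form: [[[ax, ay, az], [x, y, z], jaw], ...]. A call has 1 to 8 rows; each row is the pose to reach, as a shift and turn from the pose commanded when the call began, along the tool's axes at that moment; what a row does not reach only later rows make up. A row lasts 1/10 s, in which the tool goes at most 50 mm and 8.59 degrees, less where a joint would pass 70% of its speed; a pose out of reach is approached as far as the arm can. A call with a number of a shift or a turn outside -1 to 1 is refused whole. A call with a gripper value outside its range is refused whole. The fingers move at their own pace and stop on an object; the grip force is fixed at half the most. Time passes only in rows, so rows that repeat a pose let the fingers close. It gives the time, the measured TCP pose, the force and the opening at its end, in the units of the state.
- manip.observe(): the state, without advancing time (a new reading comes with each control period).
- manip.snapshot(name): name is "scene" or "top" or "wrist"; returns a dict with "img" (420x560x3 uint8, red, green, blue), "intrinsics" (3x3 intrinsics, pixels), "cam_to_world" (4x4, takes a point from camera to world coordinates). Camera axes: x right, y up, looking along -z (the intrinsics and any distortion apply to the point x, -y, -z); pixel columns grow to the right and rows downward; lengths in mm; the calibration is good to about 2 mm. A picture is of the moment at which its call begins. There is no depth.
- manip.finish_job(): hands the job in, once; it reports no verdict.
The state is a dict: "time_s": time; "joint_positions": joint angles; "qvel": joint speeds; "tau": joint torques, N m; "eef_pos": TCP position; "eef_rot": TCP orientation; "ft_force": force on the tool from outside, world axes, zero at the start; "moment": the same for the moment, N m; "width": finger opening in mm.
Only numpy, scipy, OpenCV 4.12 (cv2) and the standard library are available. Lean on these libraries where they do the work, as an engineer would, in place of code of your own. Each camera call takes 0.05 s, during which the arm holds its last target.

TASK

Stand the steel canister upright in the round cup of the two-handled lid press and let go of it. Then close the press's upper handle towards the lower one, so that its foot pushes the white lid down: the resistance rises, then gives as the lid snaps home; stop there, without forcing it further and crushing the rim. Push the lid only with the press, never with your fingers, and leave the other kitchen things where they are; the canister stays in the cup and the handle may stay where it is left.

Things in the scene. Friction and masses are not known exactly. Their poses are not given: they have to be found in the camera images.
- canister: The item: a plain round steel canister, 56 mm in diameter, straight body 60 mm tall, about 0.4 kg, standing loose on the worktop with a white push-in lid. Origin: centre of its underside, z up. The lid (flange 53 mm wide, 6 mm thick, flat top) stands 10 mm proud at first: its top is 76 mm above the origin, 66 mm when home. Grasp the body from above, 20 to 50 mm above the underside.
- canister_lid (a joint): How far the white lid is pushed in, m: 0 = proud, 0.010 = home. A spring snap: it takes up to about 28 N on the lid near 2.5 mm, then less and less; past 5 mm it jumps home by itself and stays; let go sooner, it springs back to 0. Beyond home it is very stiff; past 0.0115 (about 65 N on the lid) the rim is crushed.
- press: The lid press, a steel two-handled press screwed to the worktop, 250 mm long. Origin on the worktop under its cup's centre; -x points to the grip ends, +x to the hinge, z up. Lower handle: the fixed foot plate, 10 mm thick, with a black grip bar at x = -118 mm, up to z = 16 mm. The hinge's steel cheeks stand at x = 78 to 112 mm, y within 22 mm, up to z = 124 mm.
- press_cup (a point): Centre of the cup's floor, 10 mm above the worktop. The cup is a low round wall of inner radius 34 mm and outer radius 39 mm, 6.5 mm high above this floor; the canister stands in it with about 6 mm of play all round. Its axes are the press's.
- press_hinge (a point): Hinge of the upper handle, 95 mm behind the cup centre (press +x), 111 mm above the worktop; axis = press y. 95 mm from it, over the cup when level, the upper handle carries a round black foot, 26 mm wide, domed, on a screw: its underside lies 20 to 50 mm below the handle's centre line, differently each time and not told, so where it meets the lid and where the lid gives must be felt.
- press_arm (a joint): Angle of the upper handle, rad: 0 = fully back, leaning 0.23 rad beyond upright away from the cup; 1.80 = level, over the lower handle; end stop 2.1. The hinge is stiff (0.38 N m), so that it stays where it is left: moving it takes up to about 4 N at the grip bar.
- press_handle (a point): Centre of the black grip bar at the end of the upper handle, 205 mm from the hinge: 20 mm in diameter, 100 mm long, parallel to the press's y. The steel arm between is 18 mm wide and 14 mm thick. Push the bar over from behind (the side away from the cup), then down from above. The lid gives at about 13 N down on the bar; crushing begins near 30 N.
- salt_dredger: Bystander: white salt shaker, 68 mm in diameter, 115 mm tall; origin at the centre of its underside. Leave alone.
- dip_tub: Bystander: lidded dip tub, 66 x 73 x 37 mm; origin at the centre of its underside. Leave alone.
- meal_box: Bystander: folded brown meal box, 133 x 64 x 60 mm; origin at the centre of its underside. Leave alone.
There are look-alikes about, which are no part of the job. Leave any purple or red look-alike of the canister alone.

How it is judged (in metres and radians):
On the way, in this order (a step that is already met when the one before it is completed fails the run):
1. the canister stands upright in the press's cup, let go, its lid still proud (horizontal distance between canister and press_cup below 0.009 m and z of canister in the frame of press_cup below 0.003 m and angle between canister's own z axis and vertical below 0.06 rad and contact force between the fingers and canister below 0.1 N and value of joint canister_lid below 0.003 m), for 0.2 s.
2. the press's upper handle, closed down, has snapped the lid home (value of joint canister_lid above 0.0085 m and value of joint press_arm above 1.5 rad), for 0.1 s.
At the end, for the whole second after the job is handed in: The lid is home (pushed in 8.5 to 11.5 mm), and the canister stands in the press's cup: within 9 mm of its centre, on its floor to 3 mm, upright to 0.06 rad and at rest. The upper handle may be anywhere (value of joint canister_lid between 0.0085 and 0.0115 m and horizontal distance between canister and press_cup below 0.009 m and z of canister in the frame of press_cup below 0.003 m and angle between canister's own z axis and vertical below 0.06 rad and linear speed of canister below 0.02 m/s); the robot touches nothing.
It fails at once if the lid is forced past home and the rim crushed (over 11.5 mm) (value of joint canister_lid above 0.0115 m).
It fails at once if the fingers push the lid (over 4 N) (contact force between the fingers and canister_lid above 4 N).
It fails at once if a bystander is moved by more than 30 mm (distance of any of salt_dredger, dip_tub, meal_box from where it was at the start of the episode above 0.03 m).
It also fails if it takes over 64 s, if anything falls off the work surface, if the arm or the gripper's body presses on something with over 40 N, if the wrist force passes 120 N, or if a joint passes its speed limit or range.

## Working session

There is one attempt and no reset: what is moved stays moved. The work goes in short steps, Python scripts to look and compute and a shell command to move; the robot and the scene stay as the last step left them, time stands still between calls to the robot, and variables do not carry over. Pictures are saved under pics/ and viewed, and the job is handed in when it is done.

```bash
ls; mkdir -p pics
python3 - <<'E'
from cell import manip
import cv2,numpy as np
s=manip.observe();print(s)
for n in ["scene","top","wrist"]:
    r=manip.snapshot(n);cv2.imwrite(f"pics/{n}0.png",r["img"][:,:,::-1]);np.savez(f"pics/{n}0.npz",**r)
    print(n,r["intrinsics"].tolist(),np.round(r["cam_to_world"],3).tolist(),r.keys())
E
```

```text
pics
{'time_s': 0.0, 'joint_positions': array([-7.63172904e+01,  1.80037790e+01, -2.75497183e+00,  6.93375606e+01,
       -4.26911570e-04,  9.00001260e+01]), 'qvel': array([ 0.06300202, -0.030388  ,  0.09324442,  0.08057077, -0.1239066 ,
       -0.02218779]), 'tau': array([-1.64807905e-03, -5.39591861e+01,  3.39747548e+01,  1.92083797e-02,
       -2.32075803e-05,  1.81739807e-06]), 'eef_pos': array([ 141.79037067, -582.4216707 ,  230.43315952]), 'eef_rot': array([ 1.79999573e+02,  9.63114839e-02, -7.63174163e+01]), 'ft_force': array([-0.38978589, -0.12572238, -0.79427841]), 'moment': array([ 0.03131481, -0.02228014,  0.00284906]), 'width': 84.97550911332779}
scene [[450.2983267349513, 0.0, 282.39441788794113], [0.0, 450.2983267349513, 204.48895725736173], [0.0, 0.0, 1.0]] [[-0.87, 0.259, -0.42, -15.595], [-0.494, -0.458, 0.739, 915.319], [-0.001, 0.85, 0.526, 854.478], [0.0, 0.0, 0.0, 1.0]] dict_keys(['img', 'intrinsics', 'cam_to_world'])
top [[401.6194502629057, 0.0, 280.0025733021812], [0.0, 401.6194502629057, 212.69761248546004], [0.0, 0.0, 1.0]] [[0.142, 0.949, -0.283, 177.428], [-0.99, 0.134, -0.045, -68.219], [-0.005, 0.286, 0.958, 1361.112], [0.0, 0.0, 0.0, 1.0]] dict_keys(['img', 'intrinsics', 'cam_to_world'])
wrist [[340.61003858882646, 0.0, 280.1799662514481], [0.0, 340.61003858882646, 211.51568402441177], [0.0, 0.0, 1.0]] [[0.237, 0.933, 0.269, 211.142], [-0.971, 0.229, 0.064, -566.631], [-0.002, -0.276, 0.961, 373.245], [0.0, 0.0, 0.0, 1.0]] dict_keys(['img', 'intrinsics', 'cam_to_world'])
```

View pics/scene0.png

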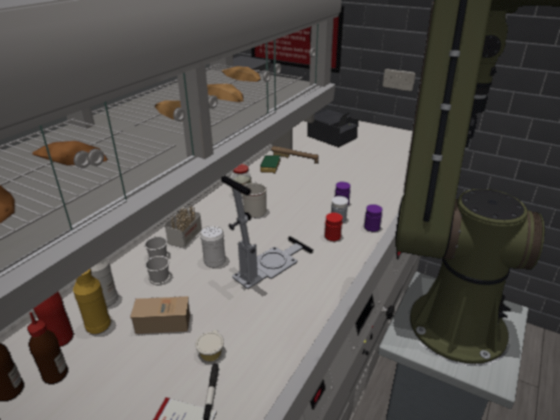

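View pics/top0.png

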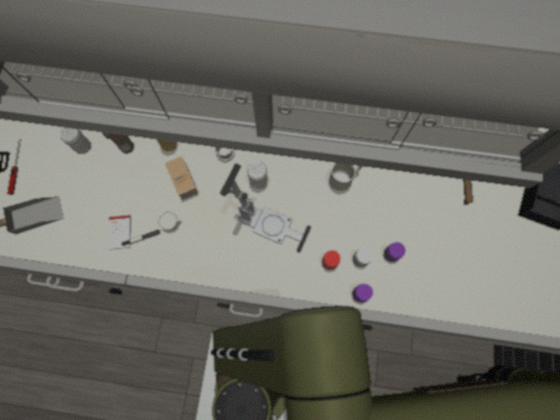

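View pics/wrist0.png

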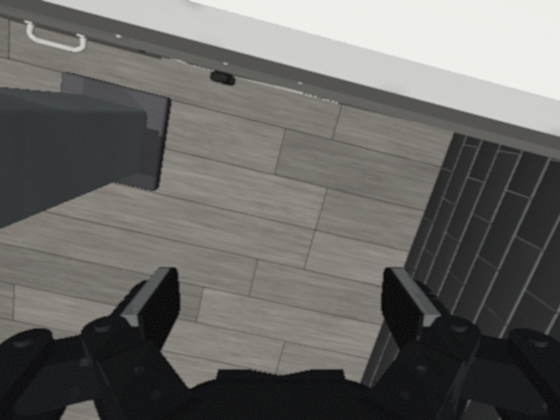

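Run:
```python
import cv2
a=cv2.imread("pics/scene0.png")[160:300,200:400];b=cv2.imread("pics/top0.png")[150:310,210:420]
cv2.imwrite("pics/c1.png",cv2.resize(a,(800,560),interpolation=cv2.INTER_CUBIC))
cv2.imwrite("pics/c2.png",cv2.resize(b,(788,600),interpolation=cv2.INTER_CUBIC))
```

```text
(no output)
```

View pics/c1.png

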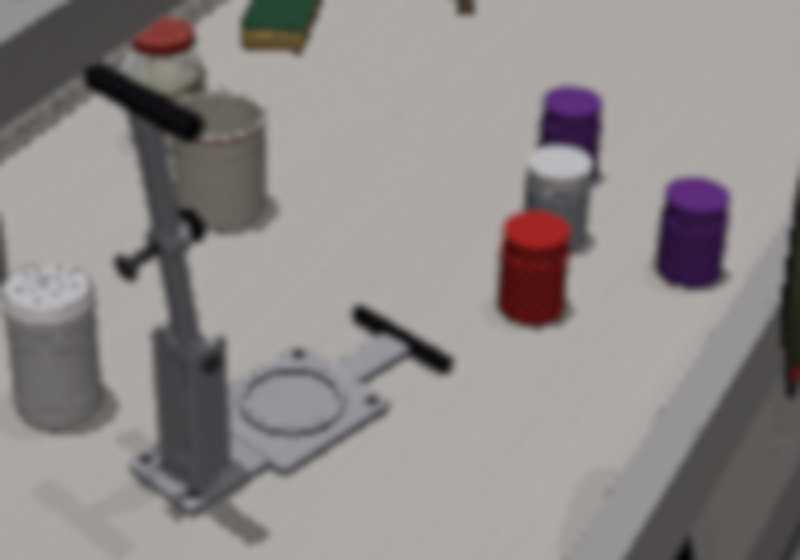

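View pics/c2.png

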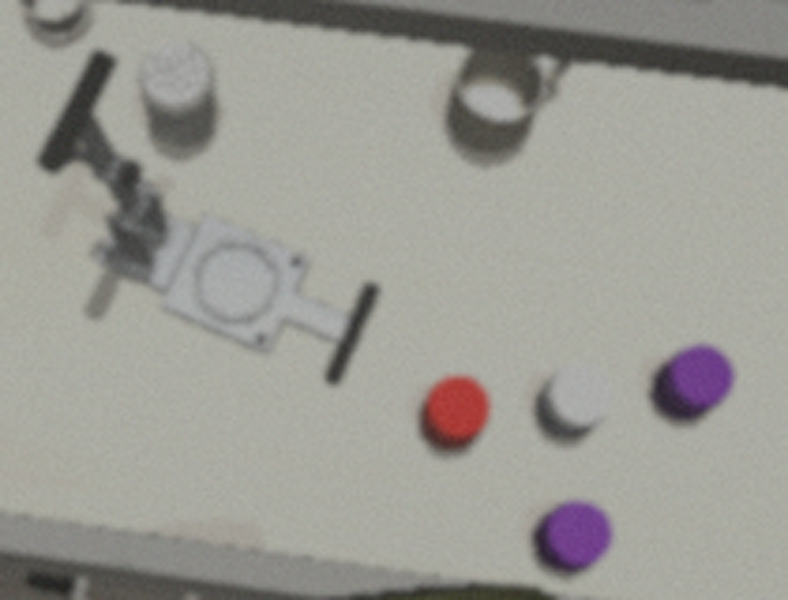

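```bash
cat > h.py <<'E'
import numpy as np,cv2
def load(n): return dict(np.load(n))
def ray(r,u,v):
    K=r["intrinsics"];T=r["cam_to_world"]
    d=np.array([(u-K[0,2])/K[0,0],-(v-K[1,2])/K[1,1],-1.0]);return T[:3,3],T[:3,:3]@d
def onz(r,u,v,z):
    o,d=ray(r,u,v);return o+d*(z-o[2])/d[2]
def proj(r,p):
    K=r["intrinsics"];T=r["cam_to_world"];c=T[:3,:3].T@(np.asarray(p,float)-T[:3,3])
    return K[0,2]+K[0,0]*c[0]/-c[2],K[1,2]+K[1,1]*-c[1]/-c[2]
def tri(rs):
    A=np.zeros((3,3));b=np.zeros(3)
    for r,u,v in rs:
        o,d=ray(r,u,v);d=d/np.linalg.norm(d);M=np.eye(3)-np.outer(d,d);A+=M;b+=M@o
    return np.linalg.solve(A,b)
E
python3 - <<'E'
from h import *
t=load("pics/top0.npz");s=load("pics/scene0.npz")
c2=lambda u,v:((u+.5)/3.752+210-.5,(v+.5)/3.75+150-.5)
c1=lambda u,v:((u+.5)/4+200-.5,(v+.5)/4+160-.5)
p=lambda n,x:print(n,np.round(x,1))
p("lid",[onz(t,*c2(578,393),76),onz(s,*c1(560,163),76)]); p("lidtri",tri([(t,*c2(578,393)),(s,*c1(560,163))]))
for n,u,v in [("red",457,408),("purA",698,378),("purB",576,536)]: p(n,onz(t,*c2(u,v),70))
p("cup",[onz(t,*c2(237,283),16.5),onz(s,*c1(293,402),16.5)])
p("lowbar",[onz(t,*c2(373,288),14),onz(t,*c2(333,380),14),onz(s,*c1(359,314),14),onz(s,*c1(447,366),14)])
p("upbar",[tri([(t,*c2(104,57)),(s,*c1(95,76))]),tri([(t,*c2(46,164)),(s,*c1(190,127))])])
p("salt",onz(t,*c2(177,77),115)); p("mug",onz(t,*c2(497,90),80))
p("shelf edge",[onz(t,300,140,z) for z in (0,300)])
E
```

```text
lid [[ 454.8 -295.3   76. ]
 [ 453.1 -295.3   76. ]]
lidtri [ 454.  -295.5   75.9]
red [ 428.3 -194.    70. ]
purA [ 483.9 -398.3   70. ]
purB [ 333.9 -304.8   70. ]
cup [[526.   13.9  16.5]
 [524.3  22.8  16.5]]
lowbar [[ 539.6 -110.9   14. ]
 [ 448.9  -85.5   14. ]
 [ 536.7 -100.6   14. ]
 [ 446.2  -74.9   14. ]]
upbar [[608.3 120.4 313.4]
 [518.  147.9 315.6]]
salt [681.   88.8 115. ]
mug [ 723.2 -198.2   80. ]
shelf edge [[870.  -37.5   0. ]
 [717.3 -44.2 300. ]]
```

Run:
```python
from h import *
t=load("pics/top0.npz");s=load("pics/scene0.npz")
c2=lambda u,v:((u+.5)/3.752+210-.5,(v+.5)/3.75+150-.5)
c1=lambda u,v:((u+.5)/4+200-.5,(v+.5)/4+160-.5)
p=lambda n,x:print(n,np.round(x,1))
for n,a,b in [("lid",(578,393),(560,163)),("red",(457,408),(537,232)),("purA",(698,378),(572,103)),("purB",(576,536),(696,195)),("cup",(237,283),(293,402)),("bar1",(373,288),(359,314)),("bar2",(333,380),(447,366)),("salt",(177,77),(48,290)),("hole",(297,262),(299,354)),("hole2",(263,340),(371,509-108)),("foot",(128,172),(180,238))]:
    X=tri([(t,*c2(*a)),(s,*c1(*b))]);e=[np.hypot(*(np.array(proj(r,X))-q)) for r,q in ((t,c2(*a)),(s,c1(*b)))]
    p(n,list(X)+e)
print(t["cam_to_world"],s["cam_to_world"])
```

```text
lid [ 4.540e+02 -2.955e+02  7.590e+01  2.000e-01  2.000e-01]
red [ 4.280e+02 -1.935e+02  7.360e+01  1.000e-01  1.000e-01]
purA [ 4.841e+02 -3.968e+02  7.480e+01  4.000e-01  4.000e-01]
purB [ 335.1 -303.2   76.3    0.7    0.6]
cup [5.286e+02 1.460e+01 8.900e+00 2.000e-01 2.000e-01]
bar1 [ 5.421e+02 -1.111e+02  5.300e+00  1.000e-01  1.000e-01]
bar2 [ 4.509e+02 -8.550e+01  5.000e+00  1.000e-01  1.000e-01]
salt [6.873e+02 9.090e+01 1.020e+02 3.000e-01 4.000e-01]
hole [ 5.555e+02 -3.810e+01  8.900e+00  1.000e-01  1.000e-01]
hole2 [ 4.792e+02 -1.680e+01  7.300e+00  3.000e-01  3.000e-01]
foot [5.596e+02 1.049e+02 1.974e+02 0.000e+00 1.000e-01]
[[ 1.41652062e-01  9.48743331e-01 -2.82525724e-01  1.77427717e+02]
 [-9.89902762e-01  1.34254427e-01 -4.54782480e-02 -6.82187932e+01]
 [-5.21685511e-03  2.86115082e-01  9.58181060e-01  1.36111171e+03]
 [ 0.00000000e+00  0.00000000e+00  0.00000000e+00  1.00000000e+00]] [[-8.69548375e-01  2.59279312e-01 -4.20309245e-01 -1.55953993e+01]
 [-4.93847232e-01 -4.57788490e-01  7.39286555e-01  9.15319209e+02]
 [-7.31024764e-04  8.50413980e-01  5.26113608e-01  8.54477919e+02]
 [ 0.00000000e+00  0.00000000e+00  0.00000000e+00  1.00000000e+00]]
```

```bash
cat >> h.py <<'E'
from scipy.spatial.transform import Rotation as Ro
def togo(target,yaw=None,tilt=None):
    "print needed shift/turn in shares from measured pose"
    from cell import manip
    s=manip.observe();R=Ro.from_euler("xyz",s["eef_rot"],degrees=True)
    d=R.inv().apply(np.asarray(target,float)-s["eef_pos"])/100
    print("t",round(s["time_s"],2),"pos",np.round(s["eef_pos"],1),"rot",np.round(s["eef_rot"],1),"F",np.round(s["ft_force"],1),"w",round(s["width"],1),"J",np.round(s["joint_positions"],0))
    print(" shift",np.round(d,3),end=" ")
    if yaw is not None:
        e=[180,0,yaw] if tilt is None else [tilt[0],tilt[1],yaw]
        q=(R.inv()*Ro.from_euler("xyz",e,degrees=True)).as_rotvec()/(np.pi/4);print("turn",np.round(q,3),end="")
    print()
E
python3 -c "
from h import *
togo([454,-295.5,230],-16)"
```

```text
t 0.15 pos [ 141.8 -582.5  230.7] rot [ 1.80e+02  1.00e-01 -7.63e+01] F [-0.1  1.4  0.1] w 84.9 J [-76.  18.  -3.  69.  -0.  90.]
 shift [-2.051 -3.712  0.009] turn [-1.00e-03  2.00e-03 -1.34e+00]
```

```bash
python3 -m creep '[[[0,0,-0.6],[-0.55,-1,0],1],[[0,0,-0.6],[-0.55,-1,0],1],[[0,0,-0.6],[-0.55,-1,0],1],[[0,0,-0.6],[-0.55,-1,0],1]]'; python3 -c "
from h import *
togo([454,-295.5,230],-16)"
```

```text
time_s: 0.55
eef_pos: [227.5, -504.2, 231.2]
eef_rot: [-180.0, 0.0, -49.0]
ft_force: [-0.4, -0.5, 0.1]
width: 85.3
t 0.55 pos [ 227.5 -504.2  231.2] rot [-180.    0.  -49.] F [-0.4 -0.5  0.1] w 85.3 J [-66.  13.  -9.  68.   0.  73.]
 shift [-0.09  -3.079  0.014] turn [-0.001  0.    -0.734]
```

```bash
python3 -m creep '[[[0,0,-0.73],[-0.05,-1,0],1],[[0,0,-0.73],[-0.05,-1,0],1],[[0,0,-0.73],[-0.05,-1,0],1],[[0,0,-0.73],[-0.05,-1,0],1],[[0,0,-0.73],[-0.05,-1,0],1]]'; python3 -c "
from h import *
togo([454,-295.5,230],-16)"
```

```text
time_s: 1.05
eef_pos: [298.4, -437.3, 231.2]
eef_rot: [180.0, 0.0, -16.6]
ft_force: [-0.6, 0.2, -0.8]
width: 84.9
t 1.05 pos [ 298.4 -437.3  231.2] rot [180.    0.  -16.6] F [-0.6  0.2 -0.8] w 84.9 J [-56.  10. -13.  67.  -0.  51.]
 shift [ 1.087 -1.803  0.011] turn [ 0.     0.    -0.012]
```

```bash
python3 -m creep '[[[0,0,0],[0.55,-0.9,0],1],[[0,0,0],[0.55,-0.9,0],1],[[0,0,0],[0.55,-0.9,0],1],[[0,0,0],[0.55,-0.9,0],1]]';python3 -m creep '[[[0,0,0],[0.4,-0.45,0],1],[[0,0,0],[0.4,-0.45,0],1],[[0,0,0],[0.4,-0.45,0],1]]'; python3 -c "
from h import *
togo([454,-295.5,230],-16)
from cell import manip
r=manip.snapshot('wrist');cv2.imwrite('pics/w1.png',r['img'][:,:,::-1]);np.savez('pics/w1.npz',**r)"
```

```text
time_s: 1.45
eef_pos: [377.3, -366.1, 231.2]
eef_rot: [180.0, 0.0, -16.6]
ft_force: [-0.8, -0.4, 0.3]
width: 85.2
time_s: 1.75
eef_pos: [428.1, -335.0, 231.1]
eef_rot: [180.0, 0.0, -16.5]
ft_force: [-0.7, -0.4, 0.1]
width: 85.3
t 1.75 pos [ 428.1 -335.   231.1] rot [180.    0.  -16.5] F [-0.7 -0.4  0.1] w 85.3 J [-38.  12. -11.  67.  -0.  69.]
 shift [ 0.136 -0.452  0.011] turn [ 0.     0.    -0.012]
```

View pics/w1.png

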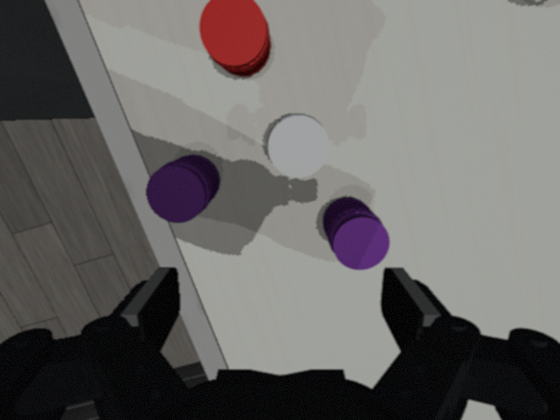

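Run:
```python
from h import *
r=load("pics/w1.npz");im=r["img"].astype(int)
g=((im.max(2)-im.min(2)<25)&(im.min(2)>150)).astype(np.uint8)
g[:100]=0;g[190:]=0;g[:,:255]=0;g[:,345:]=0
hsv=cv2.cvtColor(r["img"][100:195,250:350],cv2.COLOR_RGB2BGR)
cv2.imwrite("pics/w1c.png",cv2.resize(hsv,None,fx=6,fy=6,interpolation=cv2.INTER_CUBIC))
print(im[146,298],im[146,345],im[110,298])
print(onz(r,298,146,76))
```

```text
[161 162 163] [160 162 156] [154 152 146]
[ 456.22335796 -298.35966737   76.        ]
```

View pics/w1c.png

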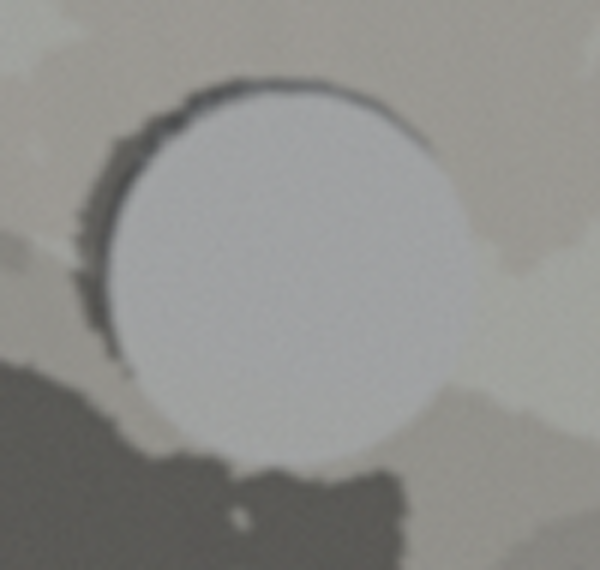

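```bash
python3 -m creep '[[[0,0,0],[0.16,-0.44,0],1],[[0,0,0],[0.16,-0.44,0.3],1],[[0,0,0],[0.16,-0.44,0.7],1],[[0,0,0],[0.16,-0.44,0.95],1],[[0,0,0],[0.16,-0.44,0.95],1],[[0,0,0],[0.16,-0.44,0.95],1]]'; python3 -c "
from h import *
togo([455.5,-297.5,20],-16.5)
from cell import manip
r=manip.snapshot('wrist');cv2.imwrite('pics/w2.png',r['img'][:,:,::-1]);np.savez('pics/w2.npz',**r)"
```

```text
time_s: 2.4
eef_pos: [454.8, -297.7, 136.7]
eef_rot: [180.0, 0.0, -16.6]
ft_force: [-0.6, -0.8, 0.3]
width: 85.1
t 2.4 pos [ 454.8 -297.7  136.7] rot [180.    0.  -16.6] F [-0.6 -0.8  0.3] w 85.1 J [-33.  15. -19.  56.  -0.  73.]
 shift [ 0.007 -0.005  1.167] turn [ 0.     0.001 -0.002]
```

View pics/w2.png

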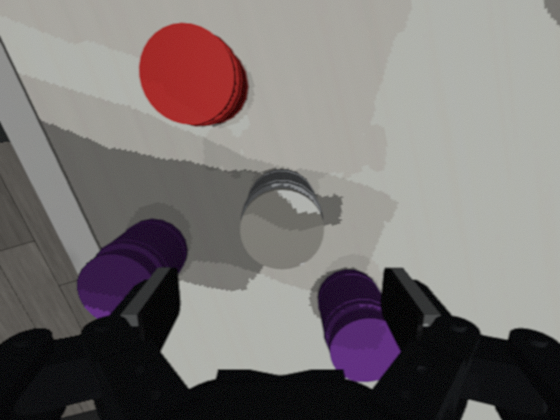

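```bash
python3 -c "
from h import *
r=load('pics/w2.npz');print(onz(r,282,228,76))"; python3 -m creep '[[[0,0,0],[0,0,0.3],1],[[0,0,0],[0,0,0.6],1],[[0,0,0],[0,0,0.8],1],[[0,0,0],[0,0,0.8],1],[[0,0,0],[0,0,0.8],1]]'; python3 -c "
from h import *
togo([455.5,-297.5,21],-16.5)"
```

```text
[ 457.15793235 -297.66656808   76.        ]
time_s: 2.95
eef_pos: [456.6, -297.7, 58.0]
eef_rot: [180.0, -0.1, -16.5]
ft_force: [0.2, 0.8, 1.6]
width: 85.2
t 2.95 pos [ 456.6 -297.7   58. ] rot [ 1.80e+02 -1.00e-01 -1.65e+01] F [0.2 0.8 1.6] w 85.2 J [-33.  20. -25.  46.  -0.  73.]
 shift [-0.012  0.001  0.37 ] turn [ 0.001 -0.002 -0.   ]
```

```bash
python3 -m creep '[[[0,0,0],[0,0,0.2],1],[[0,0,0],[0,0,0.37],1],[[0,0,0],[0,0,0.37],1],[[0,0,0],[0,0,0.37],0.7],[[0,0,0],[0,0,0.37],0.5],[[0,0,0],[0,0,0.37],0.3],[[0,0,0],[0,0,0.37],0.3],[[0,0,0],[0,0,0.37],0.3]]'; python3 -m creep '[[[0,0,0],[0,0,0],0.2],[[0,0,0],[0,0,0],0.2],[[0,0,0],[0,0,0],0.2]]';python3 -c "
from h import *
togo([455.5,-297.5,20],-16.5)"
```

```text
time_s: 3.75
eef_pos: [456.9, -297.6, 21.3]
eef_rot: [179.9, -0.1, -16.5]
ft_force: [-1.8, 1.1, 6.2]
width: 55.0
time_s: 4.05
eef_pos: [456.9, -297.5, 21.3]
eef_rot: [179.9, -0.1, -16.5]
ft_force: [-1.6, 0.7, 7.0]
width: 55.1
t 4.05 pos [ 456.9 -297.5   21.3] rot [ 1.799e+02 -1.000e-01 -1.650e+01] F [-1.6  0.7  7. ] w 55.1 J [-33.  22. -27.  41.  -0.  73.]
 shift [-0.013  0.004  0.013] turn [ 0.001 -0.003  0.001]
```

```bash
python3 -m creep '[[[0,0,0],[0,0,-0.1],0.2],[[0,0,0],[0,0,-0.3],0.2],[[0,0,0],[0,0,-0.6],0.2],[[0,0,0],[0,0,-1],0.2],[[0,0,0],[0,0,-1],0.2]]'; python3 -m creep '[[[0,0,0],[0,0,-0.4],0.2],[[0,0,0],[-0.1,-0.3,-0.4],0.2],[[0,0,0],[-0.1,-0.7,-0.4],0.2],[[0,0,0],[-0.2,-1,-0.4],0.2],[[0,0,0],[-0.2,-1,-0.4],0.2]]';python3 -c "
from h import *
togo([510,-110,160],-16.5)"
```

```text
time_s: 4.55
eef_pos: [459.2, -298.9, 125.5]
eef_rot: [179.9, -0.5, -16.5]
ft_force: [1.1, -0.9, -2.1]
width: 55.1
time_s: 5.05
eef_pos: [464.1, -191.6, 159.0]
eef_rot: [-179.9, 0.1, -16.3]
ft_force: [-0.3, -0.0, -3.1]
width: 54.5
t 5.05 pos [ 464.1 -191.6  159. ] rot [-1.799e+02  1.000e-01 -1.630e+01] F [-0.3 -0.  -3.1] w 54.5 J [-22.  10. -23.  57.   0.  84.]
 shift [ 0.213 -0.912 -0.008] turn [-0.002  0.002  0.006]
```

```bash
python3 -m creep '[[[0,0,0],[0.1,-0.4,0],0.2],[[0,0,0],[0.2,-0.8,0],0.2],[[0,0,0],[0.21,-0.91,0],0.2],[[0,0,0],[0.21,-0.91,0],0.2],[[0,0,0],[0.21,-0.91,0],0.2]]';python3 -c "
from h import *
togo([510,-110,160],-16.5)
from cell import manip
r=manip.snapshot('wrist');cv2.imwrite('pics/w3.png',r['img'][:,:,::-1]);np.savez('pics/w3.npz',**r)"
```

```text
time_s: 5.55
eef_pos: [510.3, -114.5, 159.0]
eef_rot: [179.9, 0.0, -16.5]
ft_force: [0.2, 0.2, -2.4]
width: 54.9
t 5.55 pos [ 510.3 -114.5  159. ] rot [179.9   0.  -16.5] F [ 0.2  0.2 -2.4] w 54.9 J [-13.  12. -20.  58.  -0.  94.]
 shift [-0.016 -0.042 -0.01 ] turn [0.001 0.001 0.001]
```

View pics/w3.png

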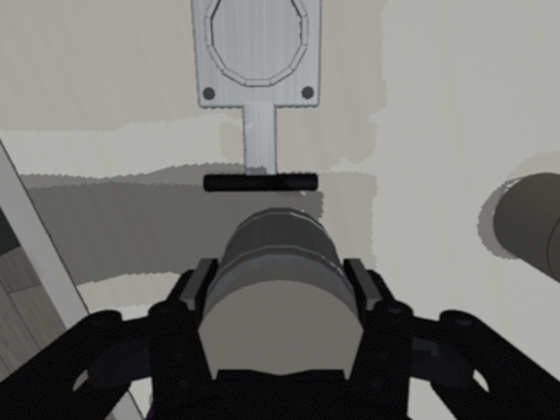

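```bash
python3 -m creep '[[[0,0,0],[-0.05,-0.3,0],0.2],[[0,0,0],[-0.05,-0.5,0],0.2],[[0,0,0],[-0.05,-0.5,0],0.2],[[0,0,0],[-0.05,-0.5,0],0.2]]';python3 -c "
from h import *
togo([525,15,160],-16.5)
from cell import manip
r=manip.snapshot('wrist');cv2.imwrite('pics/w4.png',r['img'][:,:,::-1]);np.savez('pics/w4.npz',**r)"
```

```text
time_s: 6.0
eef_pos: [519.9, -65.5, 159.3]
eef_rot: [180.0, 0.0, -16.5]
ft_force: [0.3, -0.6, -2.5]
width: 54.8
t 6.0 pos [519.9 -65.5 159.3] rot [180.    0.  -16.5] F [ 0.3 -0.6 -2.5] w 54.8 J [ -7.  12. -20.  58.  -0.  99.]
 shift [-0.18  -0.786 -0.008] turn [ 0.001  0.    -0.   ]
```

View pics/w4.png

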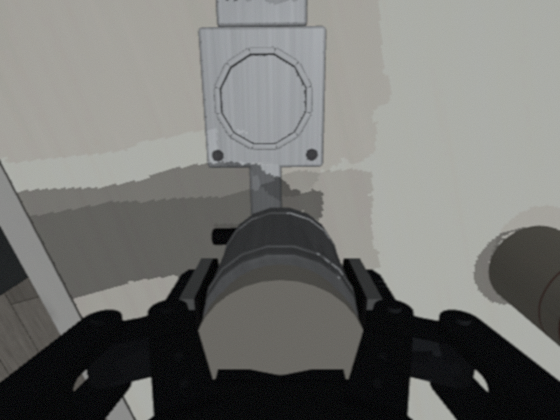

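Run:
```python
from h import *
r=load("pics/w4.npz")
c=r["img"][30:170,190:340,::-1]
cv2.imwrite("pics/w4c.png",cv2.resize(c,None,fx=4,fy=4,interpolation=cv2.INTER_CUBIC))
for z in (10,16.5):
  P=[onz(r,u,v,z)[:2] for u,v in ((214,99),(313,99),(263,46),(264,151))]
  print(z,np.round(P,1).tolist(),np.mean(P,0),np.linalg.norm(P[0]-P[1]),np.linalg.norm(P[2]-P[3]))
a,b=onz(r,218,155,10),onz(r,312,154,10);print(a,b,np.degrees(np.arctan2(*(b-a)[[1,0]])))
r=load("pics/w3.npz");a,b=onz(r,204,182,12),onz(r,318,182,12);print((a+b)/2,np.degrees(np.arctan2(*(b-a)[[1,0]])),np.linalg.norm(a-b))
```

```text
10 [[492.5, 27.4], [569.8, 4.6], [542.4, 53.7], [519.1, -24.2]] [530.9477251   15.37750096] 80.61522365680966 81.31982734959838
16.5 [[493.5, 26.8], [569.1, 4.5], [542.4, 52.6], [519.6, -23.6]] [531.16563698  15.07210255] 78.82020881275697 79.50912348267438
[480.56828852 -16.31190683  10.        ] [557.52293222 -38.16396798  10.        ] -15.852439769585086
[499.26379652 -97.54349305  12.        ] -16.4142244209556 98.44771442475455
```

View pics/w4c.png

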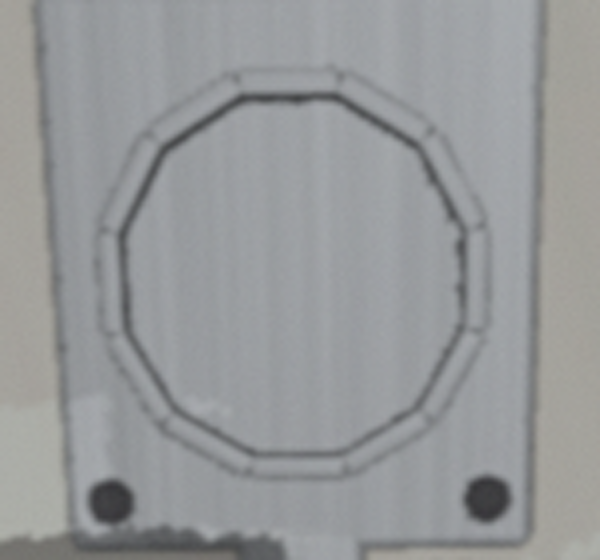

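```bash
python3 -c "
from h import *
togo([530.5,15.2,70],-16)"; python3 -m creep '[[[0,0,0],[-0.05,-0.3,0],0.2],[[0,0,0],[-0.1,-0.6,0.2],0.2],[[0,0,0],[-0.13,-0.805,0.4],0.2],[[0,0,0],[-0.13,-0.805,0.6],0.2],[[0,0,0],[-0.13,-0.805,0.8],0.2],[[0,0,0],[-0.13,-0.805,0.9],0.2],[[0,0,0],[-0.13,-0.805,0.9],0.2],[[0,0,0],[-0.13,-0.805,0.9],0.2]]';python3 -c "
from h import *
togo([530.5,15.2,32],-16)
from cell import manip
for n in ['wrist','top','scene']:
  r=manip.snapshot(n);cv2.imwrite('pics/%s5.png'%n,r['img'][:,:,::-1]);np.savez('pics/%s5.npz'%n,**r)"
```

```text
t 6.05 pos [519.9 -65.7 159.3] rot [180.    0.  -16.5] F [ 0.1  0.1 -3.4] w 55.0 J [ -7.  12. -20.  58.  -0.  99.]
 shift [-0.128 -0.806  0.892] turn [ 0.001  0.    -0.012]
time_s: 6.85
eef_pos: [531.0, 15.7, 69.9]
eef_rot: [180.0, -0.0, -16.5]
ft_force: [0.3, -0.2, -3.0]
width: 54.8
t 6.85 pos [531.   15.7  69.9] rot [180.   -0.  -16.5] F [ 0.3 -0.2 -3. ] w 54.8 J [  2.  18. -26.  47.  -0. 108.]
 shift [-0.003  0.006  0.379] turn [ 0.    -0.001 -0.012]
```

View pics/wrist5.png

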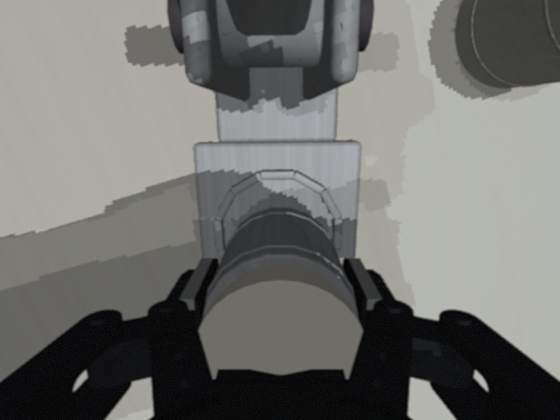

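View pics/scene5.png

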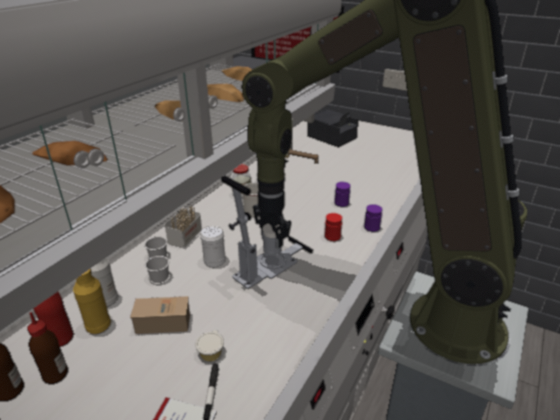

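```bash
python3 -c "
from h import *
r=load('pics/wrist5.npz');p=onz(r,280,169.5,16.5);print(p, p-np.array([.268,.963,0])*39*np.cos(np.pi/12))"; python3 -m creep '[[[0,0,0],[0,0,0.1],0.2],[[0,0,0],[0,0,0.2],0.2],[[0,0,0],[0,0,0.28],0.2],[[0,0,0],[0,0,0.34],0.2],[[0,0,0],[0,0,0.37],0.2],[[0,0,0],[0,0,0.37],0.2]]';python3 -c "
from h import *
togo([530.5,15.2,32],-16)"
```

```text
[543.0890744   52.78921555  16.5       ] [532.99321767  16.5119393   16.5       ]
time_s: 7.6
eef_pos: [530.4, 16.4, 31.9]
eef_rot: [180.0, 0.0, -16.5]
ft_force: [0.0, -1.0, -2.9]
width: 54.8
t 7.6 pos [530.4  16.4  31.9] rot [180.    0.  -16.5] F [ 0.  -1.  -2.9] w 54.8 J [  2.  20. -28.  42.  -0. 108.]
 shift [ 0.005  0.011 -0.001] turn [ 0.     0.001 -0.01 ]
```

```bash
python3 -m creep '[[[0,0,0],[0,0,0.015],0.2],[[0,0,0],[0,0,0.015],0.2],[[0,0,0],[0,0,0.015],0.2]]'; python3 -m creep '[[[0,0,0],[0,0,0.005],0.2],[[0,0,0],[0,0,0.005],0.2],[[0,0,0],[0,0,0.005],0.2]]'
```

```text
time_s: 7.9
eef_pos: [530.9, 16.5, 31.3]
eef_rot: [-180.0, -0.0, -16.5]
ft_force: [-1.7, 0.6, 4.0]
width: 55.0
time_s: 8.2
eef_pos: [531.0, 16.5, 31.3]
eef_rot: [-180.0, -0.0, -16.5]
ft_force: [-4.1, -0.5, 10.0]
width: 54.7
```

```bash
python3 -m creep '[[[0,0,0],[0,0,-0.008],0.2],[[0,0,0],[0,0,-0.008],0.8],[[0,0,0],[0,0,-0.008],1],[[0,0,0],[0,0,-0.008],1],[[0,0,0],[0,0,-0.008],1],[[0,0,0],[0,0,-0.008],1]]';python3 -c "
from h import *
from cell import manip
for n in ['wrist','scene']:
  r=manip.snapshot(n);cv2.imwrite('pics/%s6.png'%n,r['img'][:,:,::-1]);np.savez('pics/%s6.npz'%n,**r)"
```

```text
time_s: 8.8
eef_pos: [530.7, 16.4, 31.1]
eef_rot: [180.0, -0.0, -16.5]
ft_force: [0.2, -0.4, 0.4]
width: 85.5
```

View pics/wrist6.png

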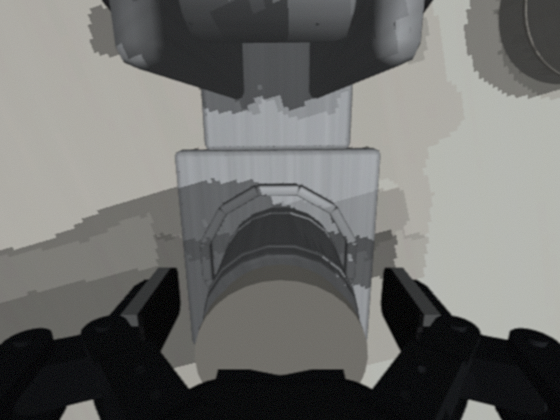

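```bash
python3 - <<'E'
from h import *
t=load("pics/top0.npz");s=load("pics/scene0.npz")
for a,b in [((265,137),(203,158)),((255,137),(210,157)),((274,138),(190,150))]:
    X=tri([(t,*a),(s,*b)]);print(X,[np.hypot(*(np.array(proj(r,X))-q)) for r,q in ((t,a),(s,b))])
E
python3 -c "
import cv2
a=cv2.imread('pics/scene0.png')[40:240,130:350];cv2.imwrite('pics/c3.png',cv2.resize(a,None,fx=3,fy=3,interpolation=cv2.INTER_CUBIC))
a=cv2.imread('pics/top0.png')[60:200,180:400];cv2.imwrite('pics/c4.png',cv2.resize(a,None,fx=3.5,fy=3.5,interpolation=cv2.INTER_CUBIC))"
```

```text
[711.22669687  59.38481095 316.91314123] [np.float64(2.432512783030998), np.float64(2.590460249335207)]
[683.46053718  79.12753193 340.36103978] [np.float64(1.752459542091917), np.float64(1.8711511921908706)]
[736.28467698  45.71455533 318.51353598] [np.float64(11.369658123915674), np.float64(12.071037965003105)]
```

View pics/c3.png

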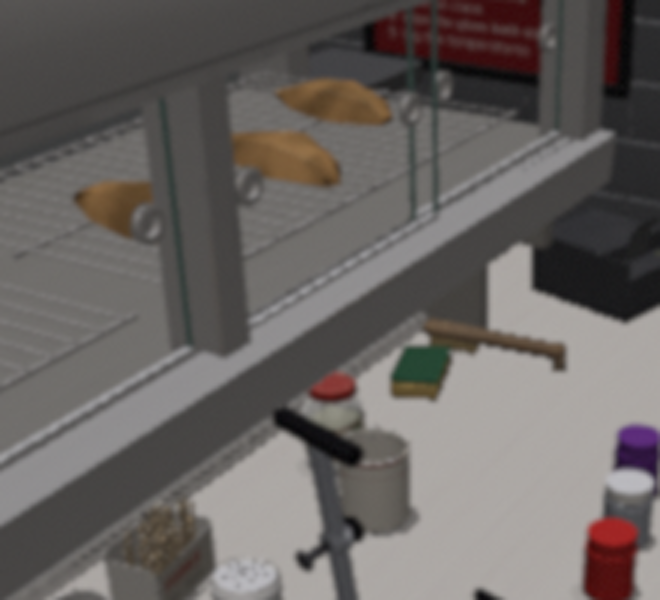

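View pics/c4.png

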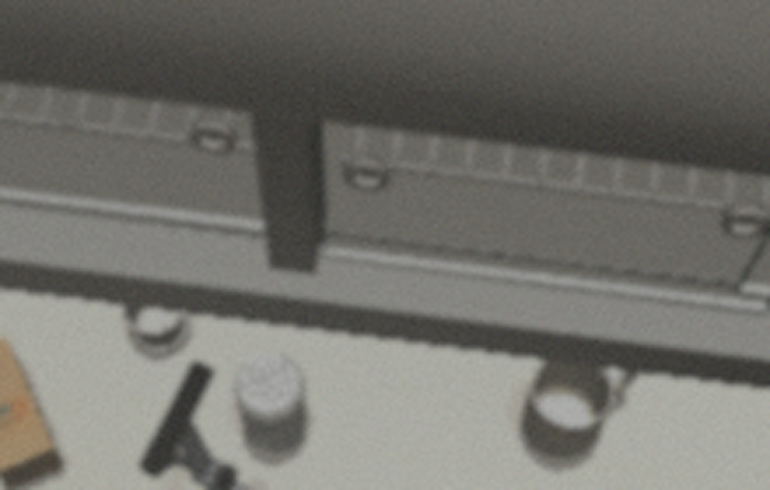

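Run:
```python
from h import *
t=load("pics/top0.npz");s=load("pics/scene0.npz")
a,b=(256.6,136.6),(203.3,159)
X=tri([(t,*a),(s,*b)]);print(X,[np.hypot(*(np.array(proj(r,X))-q)) for r,q in ((t,a),(s,b))])
for z in (290,330): print(z,onz(t,250,144,z),"top edge")
for z in (500,600,700): print(z,onz(t,250,92,z))
from cell import manip; print(manip.observe()["joint_positions"])
```

```text
[698.64808353  79.75072245 327.84342975] [np.float64(0.7204821511417268), np.float64(0.7739134061264921)]
290 [689.1798573   99.59543366 290.        ] top edge
330 [670.06879226  93.32851585 330.        ] top edge
500 [727.661342   89.5963358 500.       ]
600 [663.76328829  71.26943042 600.        ]
700 [599.86523458  52.94252504 700.        ]
[ 1.77039407e+00  2.02493084e+01 -2.79399894e+01  4.18112724e+01
  2.47075525e-03  1.08240150e+02]
```

```bash
python3 -m creep '[[[0,0,0],[0,0.15,0],1],[[0,0,0],[0,0.4,0],1],[[0,0,0],[0,0.7,0],1],[[0,0,0],[0,0.9,0],1],[[0,0,0],[0,0.95,0],1]]';python3 -m creep '[[[0,0,0],[0,0,-0.4],1],[[0,0,0],[0,0.1,-0.8],1],[[0,0,0],[0,0.3,-1],0.5],[[0,0,0],[0,0.3,-1],0],[[0,0,0],[0,0.3,-1],0]]';python3 -c "
from h import *
togo([440,0,200],-16)
from cell import manip
for n in ['wrist','top','scene']:
  r=manip.snapshot(n);cv2.imwrite('pics/%s7.png'%n,r['img'][:,:,::-1]);np.savez('pics/%s7.npz'%n,**r)
a=cv2.imread('pics/scene7.png')[160:300,180:380];cv2.imwrite('pics/s7c.png',cv2.resize(a,None,fx=4,fy=4,interpolation=cv2.INTER_CUBIC))"
```

```text
time_s: 9.4
eef_pos: [502.6, -76.9, 31.0]
eef_rot: [180.0, 0.0, -16.6]
ft_force: [-0.0, 0.7, 0.6]
width: 85.4
time_s: 9.9
eef_pos: [495.4, -103.5, 131.1]
eef_rot: [-180.0, -0.0, -16.5]
ft_force: [-0.6, -0.5, -1.1]
width: 43.6
t 9.9 pos [ 495.4 -103.5  131.1] rot [-180.    -0.   -16.5] F [-0.6 -0.5 -1.1] w 43.6 J [-12.  12. -25.  54.   0.  95.]
 shift [-0.825 -0.835 -0.689] turn [-0.001 -0.001 -0.011]
```

View pics/wrist7.png

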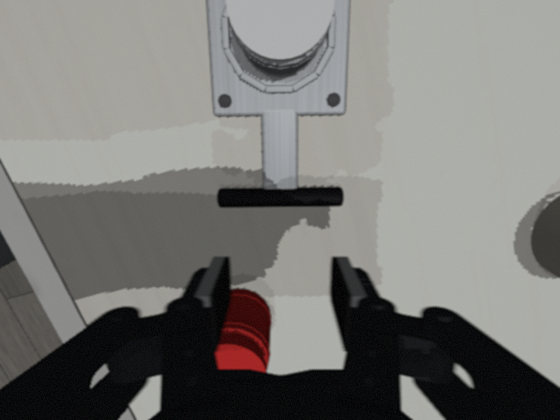

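View pics/s7c.png

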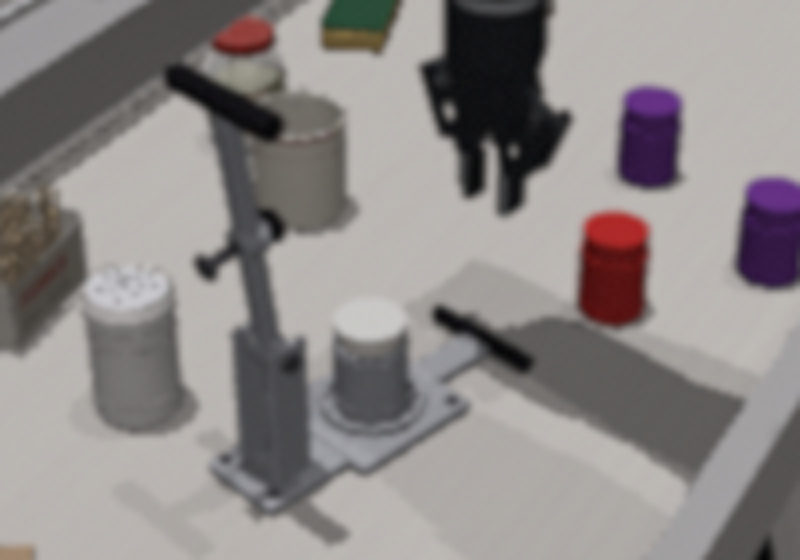

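View pics/top7.png

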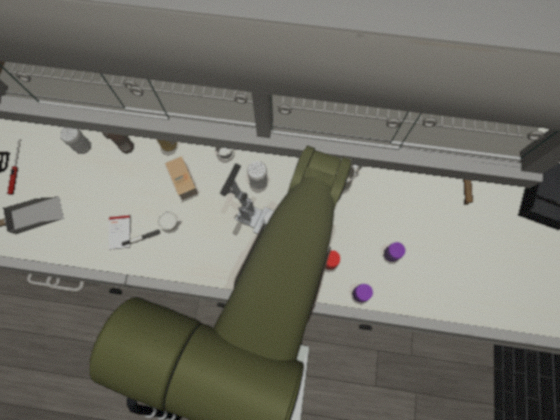

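```bash
python3 -m creep '[[[0,0,0],[-0.4,0,-0.3],0],[[0,0,0],[-0.7,0,-0.7],0],[[0,0,0],[-0.9,0,-1],0],[[0,0,0],[-0.9,-0.4,-1],0],[[0,0,0],[-0.9,-0.8,-1],0],[[0,0,0],[-0.9,-0.9,-1],0],[[0,0,0],[-0.9,-0.9,-1],0]]';python3 -c "
from h import *
togo([420,100,290],-16)
togo([420,205,290],-16)
togo([540,205,290],-16)
"
```

```text
time_s: 10.75
eef_pos: [434.1, 9.8, 230.0]
eef_rot: [180.0, 0.1, -16.3]
ft_force: [0.0, -0.0, -0.0]
width: 0.1
t 10.75 pos [434.1   9.8 230. ] rot [ 1.80e+02  1.00e-01 -1.63e+01] F [ 0. -0. -0.] w 0.1 J [  1.   0. -24.  66.  -0. 108.]
 shift [-0.389 -0.826 -0.599] turn [ 0.001  0.002 -0.006]
t 10.75 pos [434.1   9.8 230. ] rot [ 1.80e+02  1.00e-01 -1.63e+01] F [ 0. -0. -0.] w 0.1 J [  1.   0. -24.  66.  -0. 108.]
 shift [-0.683 -1.834 -0.6  ] turn [ 0.001  0.002 -0.006]
t 10.75 pos [434.1   9.8 230. ] rot [ 1.80e+02  1.00e-01 -1.63e+01] F [ 0. -0. -0.] w 0.1 J [  1.   0. -24.  66.  -0. 108.]
 shift [ 0.469 -2.17  -0.602] turn [ 0.001  0.002 -0.006]
```

```bash
python3 -m creep '[[[0,0,0],[-0.2,-0.3,-0.3],0],[[0,0,0],[-0.4,-0.8,-0.6],0],[[0,0,0],[-0.4,-0.9,-0.6],0],[[0,0,0],[-0.4,-0.9,-0.6],0]]'; python3 -m creep '[[[0,0,0],[-0.1,-0.4,0],0],[[0,0,0],[-0.25,-0.8,0],0],[[0,0,0],[-0.28,-0.96,0],0],[[0,0,0],[-0.28,-0.96,0],0]]';python3 -c "
from h import *
togo([540,205,290],-16)
from cell import manip
for n in ['wrist','scene']:
  r=manip.snapshot(n);cv2.imwrite('pics/%s8.png'%n,r['img'][:,:,::-1]);np.savez('pics/%s8.npz'%n,**r)
"
```

```text
time_s: 11.15
eef_pos: [422.0, 107.1, 291.5]
eef_rot: [-180.0, -0.0, -16.3]
ft_force: [0.2, -1.1, 0.1]
width: 0.0
time_s: 11.55
eef_pos: [421.9, 206.1, 289.8]
eef_rot: [179.9, 0.1, -16.4]
ft_force: [0.7, -1.1, -0.1]
width: 0.1
t 11.55 pos [421.9 206.1 289.8] rot [ 1.799e+02  1.000e-01 -1.640e+01] F [ 0.7 -1.1 -0.1] w 0.1 J [ 26.   3. -13.  74.  -0. 132.]
 shift [ 1.137 -0.322 -0.004] turn [ 0.003  0.002 -0.008]
```

View pics/scene8.png

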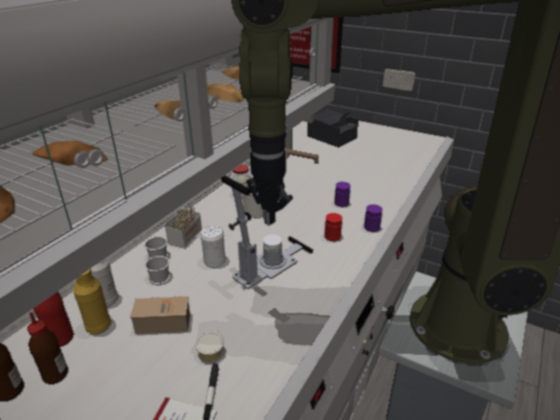

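View pics/wrist8.png

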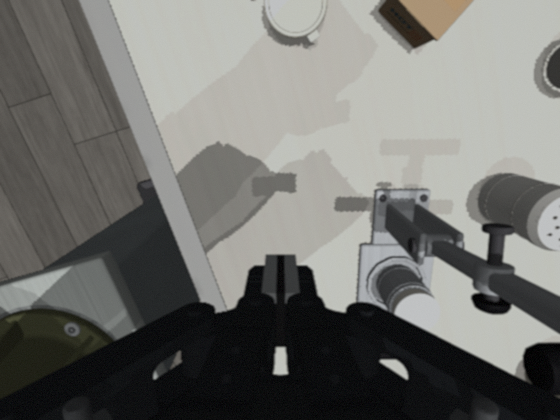

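```bash
python3 - <<'E'
from h import *
t=load("pics/top0.npz");s=load("pics/scene0.npz")
def line(r,a,b):
    o,d1=ray(r,*a);_,d2=ray(r,*b);n=np.cross(d1,d2);n/=np.linalg.norm(n)
    # at y=150: n.(X-o)=0
    return [(z, round(o[0]-(n[1]*(150-o[1])+n[2]*(z-o[2]))/n[0])) for z in (400,450,500,550,600,650,700,750,800)]
print("top hood", line(t,(30,67),(500,110)))
print("scene hood",line(s,(20,120),(263,37)))
s8=load("pics/scene8.npz")
for z in (290,400,500,600,650,700,750): print(z,np.round(proj(s8,[422,206,z])))
E
python3 -c "
import cv2
a=cv2.imread('pics/scene8.png')[0:220,150:400];cv2.imwrite('pics/c5.png',cv2.resize(a,None,fx=2.7,fy=2.7))
a=cv2.imread('pics/scene0.png')[0:220,0:350];cv2.imwrite('pics/c6.png',cv2.resize(a,None,fx=2.2,fy=2.2))"
```

```text
top hood [(400, 805), (450, 772), (500, 739), (550, 706), (600, 673), (650, 640), (700, 607), (750, 574), (800, 541)]
scene hood [(400, 1195), (450, 1061), (500, 927), (550, 793), (600, 659), (650, 525), (700, 392), (750, 258), (800, 124)]
290 [269. 223.]
400 [268. 180.]
500 [267. 136.]
600 [266.  86.]
650 [266.  59.]
700 [265.  30.]
750 [265.  -2.]
```

View pics/c5.png

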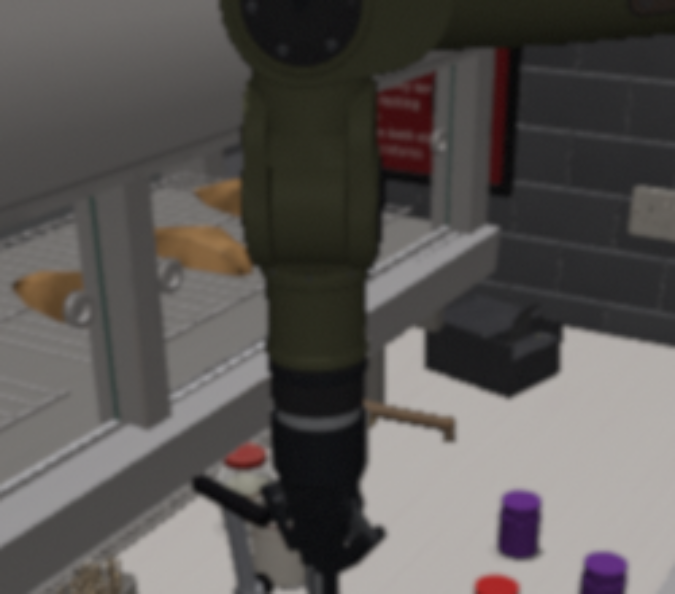

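View pics/c6.png

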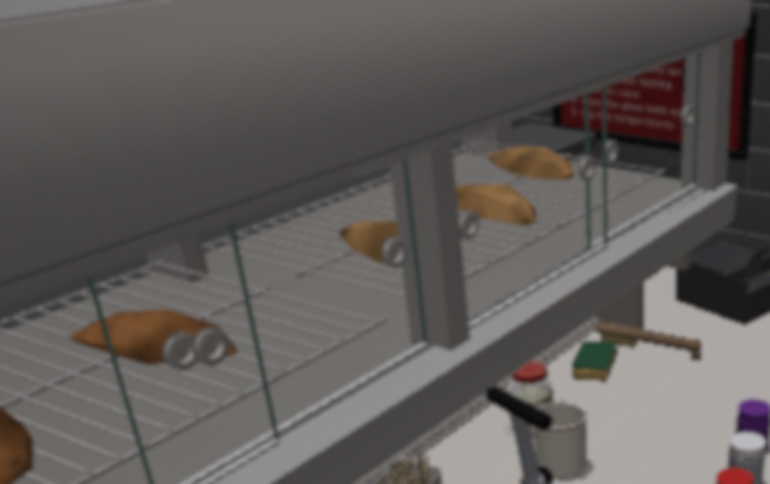

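```bash
python3 -m creep '[[[0,0.15,0],[0,0,0],0],[[0,0.3,0],[0,0,0],0],[[0,0.5,0],[0,0,0],0],[[0,0.5,0],[0,0,0],0],[[0,0.5,0],[0,0,0],0]]';python3 -c "
from h import *
togo([470,210,290],-16)
togo([553,205,290],-16)
from cell import manip
for n in ['wrist','scene']:
  r=manip.snapshot(n);cv2.imwrite('pics/%s9.png'%n,r['img'][:,:,::-1]);np.savez('pics/%s9.npz'%n,**r)
"
```

```text
time_s: 12.15
eef_pos: [421.3, 205.0, 291.1]
eef_rot: [180.0, -22.4, -16.4]
ft_force: [0.1, -0.2, 0.5]
width: -0.1
t 12.15 pos [421.3 205.  291.1] rot [180.  -22.4 -16.4] F [ 0.1 -0.2  0.5] w -0.1 J [ 39. -10. -29.  58. -18. 143.]
 shift [ 0.415 -0.186  0.183] turn [ 0.003 -0.498 -0.01 ]
t 12.15 pos [421.3 205.  291.1] rot [180.  -22.4 -16.4] F [ 0.1 -0.2  0.5] w -0.1 J [ 39. -10. -29.  58. -18. 143.]
 shift [ 1.164 -0.373  0.491] turn [ 0.003 -0.498 -0.01 ]
```

View pics/wrist9.png

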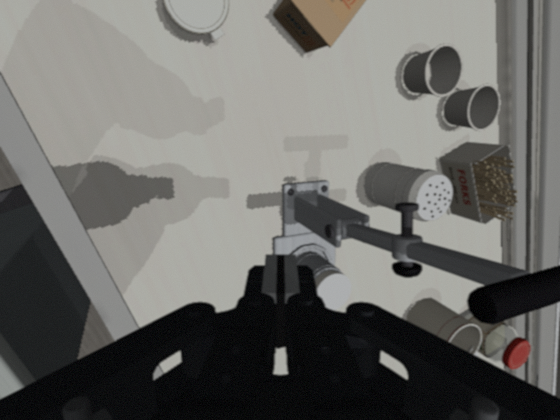

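View pics/scene9.png

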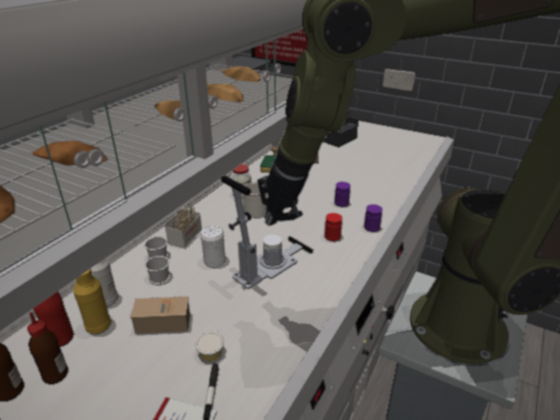

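Run:
```python
from h import *
t=load("pics/top0.npz");s=load("pics/scene0.npz");w=load("pics/wrist9.npz")
a=(t,221.5,193.4);b=(s,247.3,191.5);c=(w,487,303)
for L in ([a,b],[b,c],[a,c],[a,b,c]): print(np.round(tri(L),1))
```

```text
[517.3 148.7 316.1]
[509.6 158.5 323.6]
[517.9 149.  317.1]
[517.5 148.9 316.6]
```

```bash
python3 -m creep '[[[0,0,0],[0.2,-0.1,0.1],0],[[0,0,0],[0.6,-0.27,0.27],0],[[0,0,0],[0.9,-0.27,0.4],0],[[0,0,0],[0.99,-0.27,0.45],0],[[0,0,0],[0.99,-0.27,0.45],0]]';python3 -c "
from h import *
togo([555,193,290],-16.5,[180,-22.5])
from cell import manip
for n in ['wrist','scene','top']:
  r=manip.snapshot(n);cv2.imwrite('pics/%s10.png'%n,r['img'][:,:,::-1]);np.savez('pics/%s10.npz'%n,**r)
"
```

```text
time_s: 12.75
eef_pos: [535.7, 199.5, 286.9]
eef_rot: [179.9, -22.4, -16.7]
ft_force: [0.3, -0.2, 0.2]
width: -0.2
t 12.75 pos [535.7 199.5 286.9] rot [179.9 -22.4 -16.7] F [ 0.3 -0.2  0.2] w -0.2 J [ 30.   0. -20.  53. -16. 134.]
 shift [0.2   0.007 0.049] turn [ 0.003  0.002 -0.004]
```

View pics/wrist10.png

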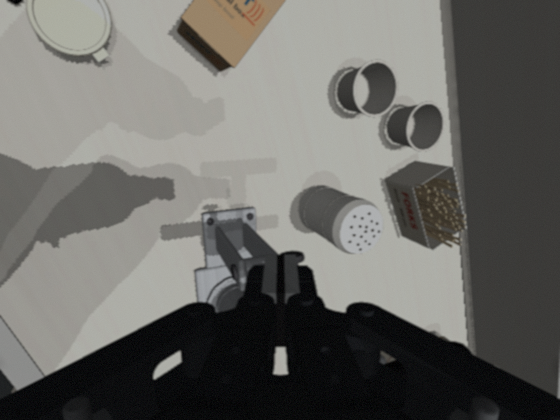

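View pics/scene10.png

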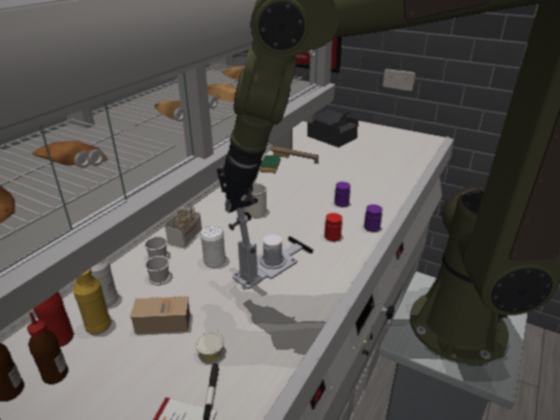

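```bash
python3 -m creep '[[[0,0,0],[0.1,0,0.03],0],[[0,0,0],[0.2,0,0.06],0],[[0,0,0],[0.2,0,0.06],0],[[0,0,0],[0.2,0,0.06],0]]'; python3 -m creep '[[[0,0,0],[0,0.1,0],0],[[0,0,0],[0,0.15,0],0],[[0,0,0],[0,0.15,0],0]]'
python3 -m creep '[[[0,0,0],[0,0.05,0],0],[[0,0,0],[0,0.1,0],0],[[0,0,0],[0,0.1,0],0]]'
python3 -m creep '[[[0,0,0],[0,0.05,0],0],[[0,0,0],[0,0.1,0],0],[[0,0,0],[0,0.1,0],0]]'
```

```text
time_s: 13.3
eef_pos: [553.8, 195.2, 289.6]
eef_rot: [-180.0, -22.5, -16.5]
ft_force: [0.2, -0.3, -0.4]
width: 0.2
time_s: 13.6
eef_pos: [548.9, 179.9, 289.5]
eef_rot: [180.0, -22.5, -16.5]
ft_force: [-0.8, 0.3, -0.0]
width: 0.3
time_s: 13.9
eef_pos: [546.4, 170.6, 289.6]
eef_rot: [180.0, -22.5, -16.5]
ft_force: [0.2, -0.0, 0.4]
width: -0.2
time_s: 14.2
eef_pos: [543.6, 161.0, 289.5]
eef_rot: [180.0, -22.5, -16.5]
ft_force: [-0.7, -0.5, 0.1]
width: -0.1
```

```bash
python3 -m creep '[[[0,0,0],[0,0.05,0],0],[[0,0,0],[0,0.1,0],0],[[0,0,0],[0,0.1,0],0]]'
python3 -m creep '[[[0,0,0],[0,0.05,0],0],[[0,0,0],[0,0.1,0],0],[[0,0,0],[0,0.1,0],0]]';python3 -c "
from h import *
from cell import manip
for n in ['scene','wrist']:
  r=manip.snapshot(n);cv2.imwrite('pics/%s11.png'%n,r['img'][:,:,::-1]);np.savez('pics/%s11.npz'%n,**r)
a=cv2.imread('pics/scene11.png')[140:300,180:340];cv2.imwrite('pics/s11c.png',cv2.resize(a,None,fx=3.7,fy=3.7,interpolation=cv2.INTER_CUBIC))"
```

```text
time_s: 14.5
eef_pos: [541.1, 151.6, 289.9]
eef_rot: [-180.0, -22.5, -16.5]
ft_force: [0.4, 0.4, 0.9]
width: 0.0
time_s: 14.8
eef_pos: [537.9, 141.7, 289.5]
eef_rot: [180.0, -22.5, -16.5]
ft_force: [0.4, 0.1, -0.2]
width: 0.0
```

View pics/s11c.png

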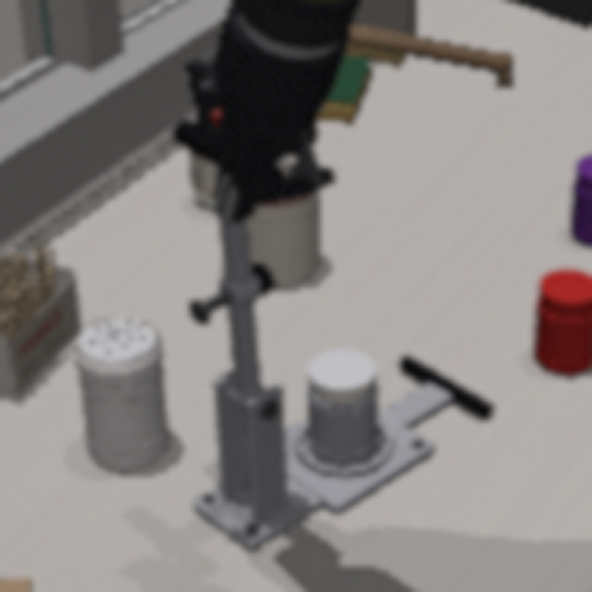

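View pics/wrist11.png

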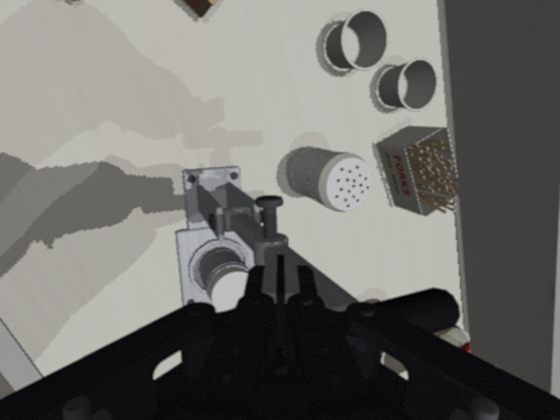

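```bash
python3 -c "
import cv2
a=cv2.imread('pics/scene11.png')[150:230,210:290];b=cv2.imread('pics/scene0.png')[150:230,210:290];c=cv2.hconcat([b,a])
cv2.imwrite('pics/s11d.png',cv2.resize(c,None,fx=5,fy=5,interpolation=cv2.INTER_CUBIC))"
```

```text
(no output)
```

View pics/s11d.png

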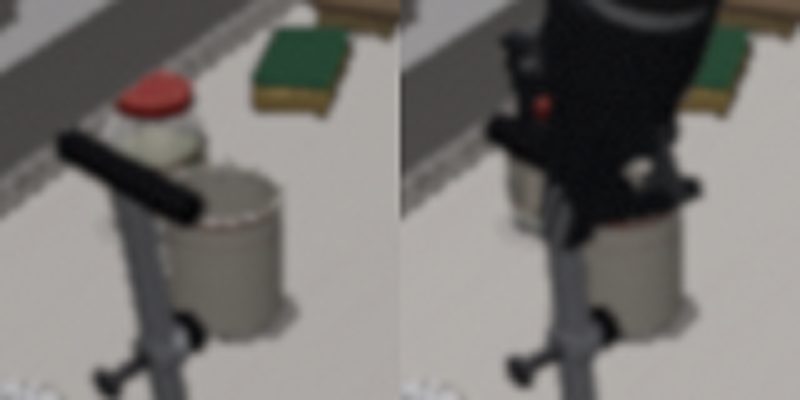

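```bash
python3 -m creep '[[[0,0,0],[0,0.15,0],0],[[0,0,0],[0,0.3,0.01],0],[[0,0,0],[-0.01,0.45,0.03],0],[[0,0,0],[-0.03,0.6,0.07],0],[[0,0,0],[-0.05,0.8,0.12],0],[[0,0,0],[-0.05,0.8,0.12],0]]'
python3 -c "
from h import *
from cell import manip
for n in ['scene']:
  r=manip.snapshot(n);cv2.imwrite('pics/%s12.png'%n,r['img'][:,:,::-1]);np.savez('pics/%s12.npz'%n,**r)
a=cv2.imread('pics/scene12.png')[140:300,180:340];cv2.imwrite('pics/s12c.png',cv2.resize(a,None,fx=3.7,fy=3.7,interpolation=cv2.INTER_CUBIC))"
```

```text
time_s: 15.5
eef_pos: [513.4, 62.8, 275.0]
eef_rot: [179.9, -22.4, -16.6]
ft_force: [-0.2, -0.6, -0.7]
width: 0.0
```

View pics/s12c.png

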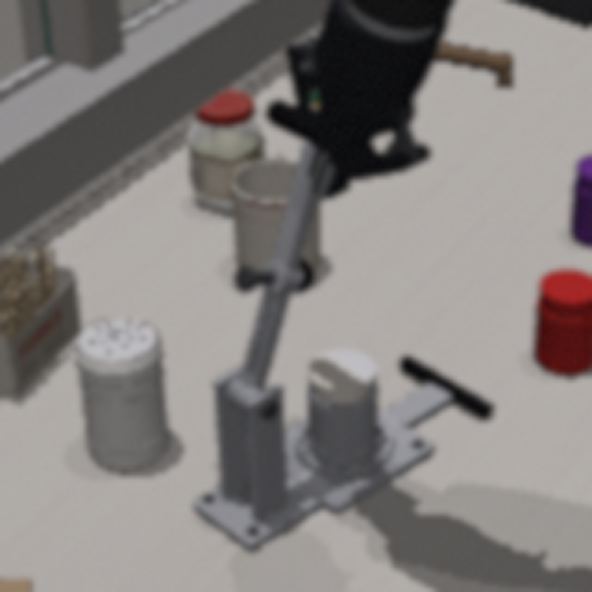

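```bash
python3 -m creep '[[[0,0,0],[-0.02,0.15,0.06],0],[[0,0,0],[-0.05,0.3,0.13],0],[[0,0,0],[-0.09,0.45,0.23],0],[[0,0,0],[-0.14,0.6,0.34],0],[[0,0,0],[-0.22,0.8,0.52],0],[[0,0,0],[-0.22,0.8,0.52],0]]'
python3 -c "
from h import *
from cell import manip
for n in ['scene','wrist']:
  r=manip.snapshot(n);cv2.imwrite('pics/%s13.png'%n,r['img'][:,:,::-1]);np.savez('pics/%s13.npz'%n,**r)
a=cv2.imread('pics/scene13.png')[140:300,180:340];cv2.imwrite('pics/s13c.png',cv2.resize(a,None,fx=3.7,fy=3.7,interpolation=cv2.INTER_CUBIC))"
```

```text
time_s: 16.15
eef_pos: [489.7, -12.2, 217.2]
eef_rot: [179.9, -22.2, -16.6]
ft_force: [-0.5, -0.0, -0.2]
width: 0.0
```

View pics/s13c.png

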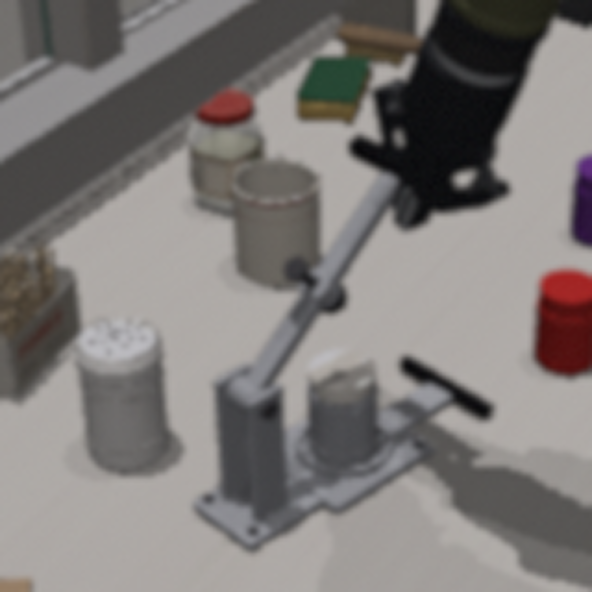

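View pics/wrist13.png

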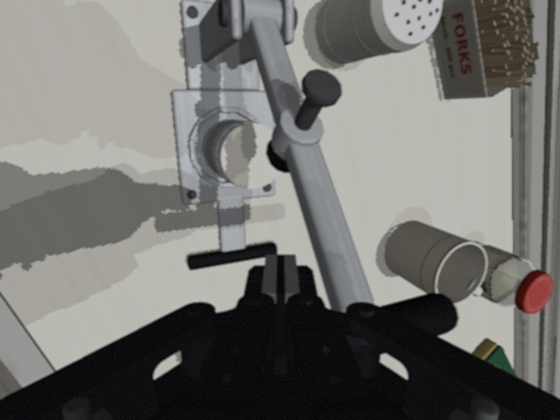

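```bash
python3 -m creep '[[[0,0,0],[0.02,-0.05,-0.05],0],[[0,0,0],[0.1,-0.06,-0.25],0],[[0,0,0],[0.25,-0.06,-0.55],0],[[0,0,0],[0.34,-0.06,-0.78],0],[[0,0,0],[0.34,-0.06,-0.78],0],[[0,0,0],[0.34,-0.06,-0.78],0]]'
python3 -m creep '[[[0,-0.15,0],[0,0,0],0],[[0,-0.3,0],[0,0,0],0],[[0,-0.49,0],[0,0,0],0],[[0,-0.49,0],[0,0,0],0],[[0,-0.49,0],[0,0,0],0]]'
python3 -c "
from h import *
from cell import manip
u=np.array([.268,.963]);v=np.array([-.963,.268])
p=manip.observe()['eef_pos'];d=p[:2]-[531,15.3];print('u',d@u,'v',d@v)
for n in ['scene','wrist','top']:
  r=manip.snapshot(n);cv2.imwrite('pics/%s14.png'%n,r['img'][:,:,::-1]);np.savez('pics/%s14.npz'%n,**r)
togo([0,0,0])
a=cv2.imread('pics/scene14.png')[140:300,180:340];cv2.imwrite('pics/s14c.png',cv2.resize(a,None,fx=3.7,fy=3.7,interpolation=cv2.INTER_CUBIC))"
```

```text
time_s: 16.85
eef_pos: [496.6, -4.5, 306.7]
eef_rot: [-179.9, -22.6, -16.4]
ft_force: [-0.6, -0.5, -0.8]
width: 0.2
time_s: 17.35
eef_pos: [495.9, -5.5, 302.7]
eef_rot: [179.9, -0.2, -16.5]
ft_force: [-0.3, 1.2, 0.1]
width: 0.2
u -29.397763979786674 v 28.18827428264443
t 17.5 pos [494.7  -5.1 305.7] rot [-180.    -0.6  -16.4] F [ 0.4 -0.3 -0.9] w -0.0 J [ -1.   5.  -9.  75.  -0. 106.]
 shift [-4.79   1.351  3.008]
```

View pics/s14c.png

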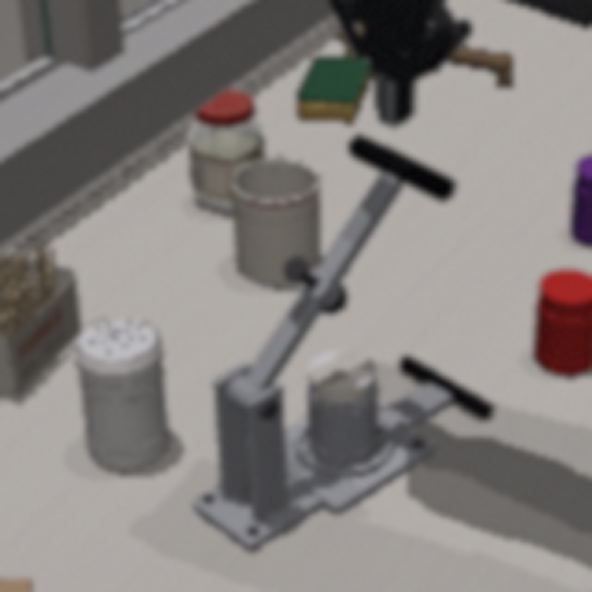

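View pics/wrist14.png

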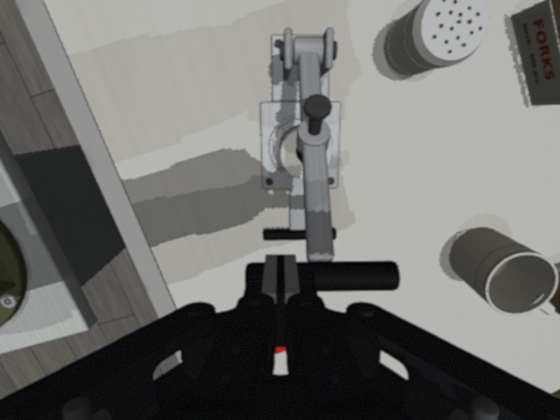

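```bash
python3 -c "
from h import *
r=load('pics/wrist14.npz')
for z in (240,248,256):
  a,b=onz(r,247,278,z),onz(r,398,276,z);m=(a+b)/2;d=m[:2]-[531,15.3];print(z,np.linalg.norm(a-b),m,'u',d@[.268,.963],'v',d@[-.963,.268])"
```

```text
240 101.12647301242694 [514.23078623 -47.42390854 240.        ] u -64.89727321510078 v -0.6612546259824315
248 97.21084337983575 [514.26514001 -43.18277789 248.        ] u -60.80385758270436 v 0.44228569503634374
256 93.29521374724457 [514.2994938  -38.94164724 256.        ] u -56.71044195030796 v 1.5458260160551152
```

```bash
python3 -m creep '[[[0,0,0],[0.06,0.18,0],0],[[0,0,0],[0.13,0.36,0],0],[[0,0,0],[0.13,0.36,0.2],0],[[0,0,0],[0.13,0.36,0.35],0],[[0,0,0],[0.13,0.36,0.41],0],[[0,0,0],[0.13,0.36,0.41],0],[[0,0,0],[0.13,0.36,0.41],0]]'
python3 -c "
from h import *
from cell import manip
p=manip.observe()['eef_pos'];d=p[:2]-[531,15.3];print('u',d@[.268,.963],'v',d@[-.963,.268])"
```

```text
time_s: 18.2
eef_pos: [498.1, -43.6, 265.6]
eef_rot: [-180.0, -0.6, -16.4]
ft_force: [0.3, -1.3, -0.4]
width: 0.4
u -65.5018968124065 v 15.897016432000814
```

```bash
python3 -m creep '[[[0,0,0],[0,0,0.12],0],[[0,0,0],[0,0.05,0.2],0],[[0,0,0],[0,0.11,0.3],0],[[0,0,0],[0,0.17,0.4],0],[[0,0,0],[0,0.23,0.5],0],[[0,0,0],[0,0.23,0.5],0]]'
python3 -m creep '[[[0,0,0],[0,0.04,0.08],0],[[0,0,0],[0,0.07,0.15],0],[[0,0,0],[0,0.09,0.19],0],[[0,0,0],[0,0.09,0.19],0]]'
python3 -c "
from h import *
from cell import manip
p=manip.observe()['eef_pos'];d=p[:2]-[531,15.3];print('u',d@[.268,.963],'v',d@[-.963,.268])
r=manip.snapshot('scene');a=cv2.imwrite('pics/scene15.png',r['img'][:,:,::-1]);a=cv2.imread('pics/scene15.png')[140:300,200:360];cv2.imwrite('pics/s15c.png',cv2.resize(a,None,fx=3.7,fy=3.7,interpolation=cv2.INTER_CUBIC))"
```

```text
time_s: 18.8
eef_pos: [490.4, -66.5, 212.1]
eef_rot: [180.0, -0.2, -16.5]
ft_force: [-0.6, -0.1, -1.0]
width: -0.2
time_s: 19.2
eef_pos: [489.2, -74.7, 194.5]
eef_rot: [-180.0, -0.4, -16.5]
ft_force: [-0.7, 0.1, -0.0]
width: -0.2
u -97.91206566693332 v 16.17215274045141
```

View pics/s15c.png

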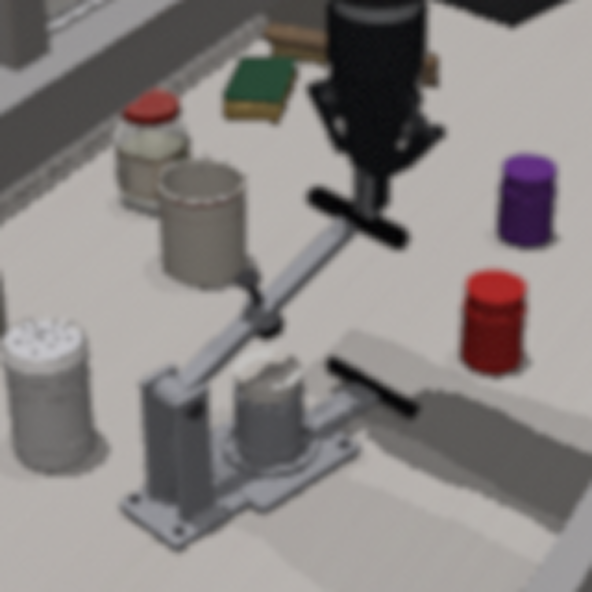

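```bash
python3 -m creep '[[[0,0,0],[0,0.01,0.02],0],[[0,0,0],[0,0.015,0.04],0],[[0,0,0],[0,0.015,0.04],0]]' | tr '\n' ' '; echo
python3 -m creep '[[[0,0,0],[0,0.01,0.02],0],[[0,0,0],[0,0.015,0.04],0],[[0,0,0],[0,0.015,0.04],0]]' | tr '\n' ' '; echo
python3 -m creep '[[[0,0,0],[0,0.01,0.02],0],[[0,0,0],[0,0.01,0.04],0],[[0,0,0],[0,0.01,0.04],0]]' | tr '\n' ' '; echo
```

```text
time_s: 19.55 eef_pos: [489.2, -76.1, 191.1] eef_rot: [-180.0, -0.5, -16.5] ft_force: [0.1, 0.2, 1.1] width: 0.1 
time_s: 19.85 eef_pos: [488.7, -77.6, 186.9] eef_rot: [180.0, -0.4, -16.5] ft_force: [-0.2, 1.1, -0.2] width: -0.2 
time_s: 20.15 eef_pos: [488.4, -78.5, 182.9] eef_rot: [180.0, -0.4, -16.5] ft_force: [0.0, 0.6, -0.2] width: 0.0
```

```bash
for i in 1; do
python3 -m creep '[[[0,0,0],[0,0.005,0.02],0],[[0,0,0],[0,0.01,0.04],0]]' | tr '\n' ' '; echo
python3 -m creep '[[[0,0,0],[0,0.005,0.02],0],[[0,0,0],[0,0.01,0.04],0]]' | tr '\n' ' '; echo
python3 -m creep '[[[0,0,0],[0,0.005,0.02],0],[[0,0,0],[0,0.01,0.04],0]]' | tr '\n' ' '; echo
done
```

```text
time_s: 20.35 eef_pos: [488.3, -79.6, 179.1] eef_rot: [180.0, -0.5, -16.5] ft_force: [-0.3, -0.4, -0.4] width: -0.1 
time_s: 20.55 eef_pos: [488.0, -80.5, 175.1] eef_rot: [180.0, -0.4, -16.5] ft_force: [-0.2, -0.6, 0.5] width: 0.3 
time_s: 20.75 eef_pos: [487.7, -81.5, 171.0] eef_rot: [180.0, -0.4, -16.5] ft_force: [0.5, -0.4, -0.7] width: 0.0
```

```bash
python3 -c "
from h import *
from cell import manip
p=manip.observe()['eef_pos'];d=p[:2]-[531,15.3];print('u',d@[.268,.963],'v',d@[-.963,.268])
r=manip.snapshot('wrist');cv2.imwrite('pics/wrist16.png',r['img'][:,:,::-1])
r=manip.snapshot('scene');a=cv2.imwrite('pics/scene16.png',r['img'][:,:,::-1]);a=cv2.imread('pics/scene16.png')[160:290,220:350];cv2.imwrite('pics/s16c.png',cv2.resize(a,None,fx=4.5,fy=4.5,interpolation=cv2.INTER_CUBIC))"
```

```text
u -104.79954797186149 v 15.714766085952858
```

View pics/s16c.png

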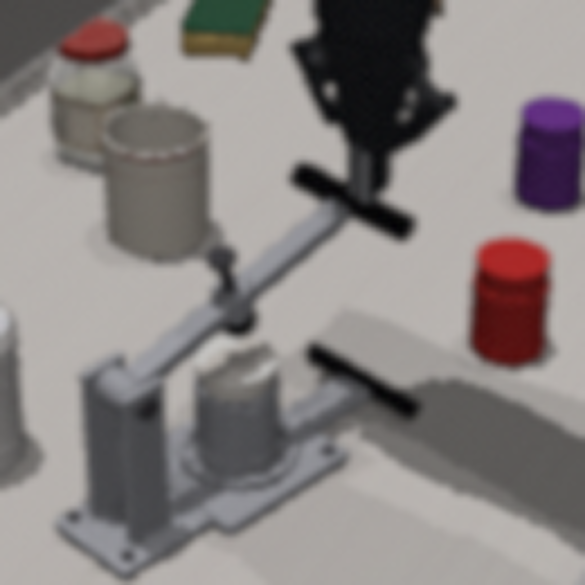

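View pics/wrist16.png

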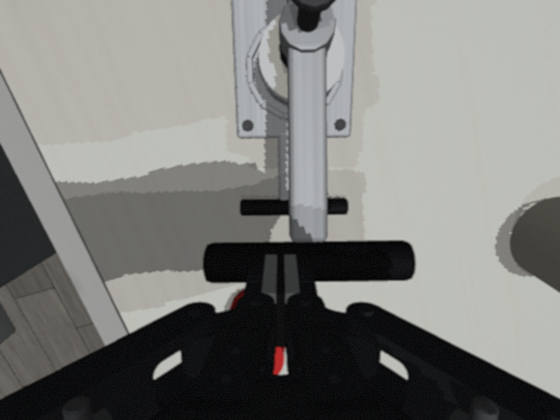

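```bash
python3 -m creep '[[[0,0,0],[0,0.003,0.02],0],[[0,0,0],[0,0.006,0.04],0]]' | tr '\n' ' '; echo
python3 -m creep '[[[0,0,0],[0,0.003,0.02],0],[[0,0,0],[0,0.006,0.04],0]]' | tr '\n' ' '; echo
python3 -m creep '[[[0,0,0],[0,0.003,0.02],0],[[0,0,0],[0,0.006,0.03],0]]' | tr '\n' ' '; echo
```

```text
time_s: 21.05 eef_pos: [487.7, -82.0, 167.2] eef_rot: [180.0, -0.5, -16.5] ft_force: [0.2, -0.8, 1.1] width: -0.3 
time_s: 21.25 eef_pos: [487.5, -82.7, 163.1] eef_rot: [180.0, -0.5, -16.5] ft_force: [0.5, -0.7, 0.3] width: 0.1 
time_s: 21.45 eef_pos: [487.3, -83.1, 160.0] eef_rot: [-180.0, -0.4, -16.5] ft_force: [-0.9, -0.7, -0.5] width: 0.4
```

```bash
python3 -m creep '[[[0,0,0],[0,0.003,0.015],0],[[0,0,0],[0,0.005,0.03],0]]' | tr '\n' ' '; echo
python3 -m creep '[[[0,0,0],[0,0.003,0.015],0],[[0,0,0],[0,0.005,0.03],0]]' | tr '\n' ' '; echo
python3 -m creep '[[[0,0,0],[0,0.003,0.015],0],[[0,0,0],[0,0.005,0.03],0]]' | tr '\n' ' '; echo
```

```text
time_s: 21.65 eef_pos: [487.2, -83.7, 157.1] eef_rot: [180.0, -0.5, -16.5] ft_force: [0.1, 0.3, 0.5] width: 0.3 
time_s: 21.85 eef_pos: [487.1, -84.2, 154.1] eef_rot: [180.0, -0.5, -16.5] ft_force: [-0.0, -0.5, 0.6] width: -0.1 
time_s: 22.05 eef_pos: [487.0, -84.7, 151.1] eef_rot: [-180.0, -0.5, -16.5] ft_force: [-0.1, -0.2, 0.9] width: 0.1
```

```bash
python3 -c "
from h import *
from cell import manip
r=manip.snapshot('scene');a=cv2.imwrite('pics/scene17.png',r['img'][:,:,::-1]);a=cv2.imread('pics/scene17.png')[160:290,220:350];cv2.imwrite('pics/s17c.png',cv2.resize(a,None,fx=4.5,fy=4.5,interpolation=cv2.INTER_CUBIC))"
```

```text
(no output)
```

View pics/s17c.png

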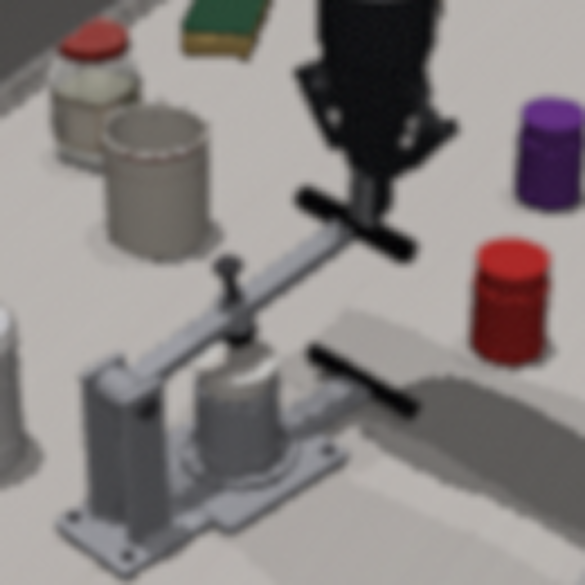

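```bash
python3 -m creep '[[[0,0,0],[0,0.002,0.01],0],[[0,0,0],[0,0.003,0.02],0]]' | tr '\n' ' '; echo
python3 -m creep '[[[0,0,0],[0,0.002,0.01],0],[[0,0,0],[0,0.003,0.02],0]]' | tr '\n' ' '; echo
python3 -m creep '[[[0,0,0],[0,0.002,0.01],0],[[0,0,0],[0,0.003,0.02],0]]' | tr '\n' ' '; echo
```

```text
time_s: 22.3 eef_pos: [486.9, -84.9, 149.2] eef_rot: [180.0, -0.5, -16.5] ft_force: [-1.6, 0.1, 0.1] width: 0.1 
time_s: 22.5 eef_pos: [486.9, -85.3, 147.2] eef_rot: [180.0, -0.5, -16.5] ft_force: [-0.2, -0.5, 1.1] width: 0.3 
time_s: 22.7 eef_pos: [486.8, -85.6, 145.2] eef_rot: [180.0, -0.5, -16.5] ft_force: [0.2, -0.4, 0.7] width: 0.1
```

```bash
python3 -m creep '[[[0,0,0],[0,0.002,0.01],0],[[0,0,0],[0,0.003,0.02],0]]' | tr '\n' ' '; echo
python3 -m creep '[[[0,0,0],[0,0.002,0.01],0],[[0,0,0],[0,0.003,0.02],0]]' | tr '\n' ' '; echo
```

```text
time_s: 22.9 eef_pos: [486.7, -85.8, 143.1] eef_rot: [180.0, -0.4, -16.5] ft_force: [-0.3, -0.0, 1.5] width: -0.2 
time_s: 23.1 eef_pos: [486.7, -86.1, 141.2] eef_rot: [180.0, -0.5, -16.5] ft_force: [0.4, -0.2, 0.0] width: 0.1
```

```bash
python3 -m creep '[[[0,0,0],[0,0.001,0.01],0],[[0,0,0],[0,0.002,0.02],0]]' | tr '\n' ' '; echo
python3 -m creep '[[[0,0,0],[0,0.001,0.01],0],[[0,0,0],[0,0.002,0.02],0]]' | tr '\n' ' '; echo
python3 -m creep '[[[0,0,0],[0,0.001,0.01],0],[[0,0,0],[0,0.002,0.02],0]]' | tr '\n' ' '; echo
python3 -c "
from h import *
from cell import manip
r=manip.snapshot('scene');a=cv2.imwrite('pics/scene18.png',r['img'][:,:,::-1]);a=cv2.imread('pics/scene18.png')[160:290,220:350];cv2.imwrite('pics/s18c.png',cv2.resize(a,None,fx=4.5,fy=4.5,interpolation=cv2.INTER_CUBIC))"
```

```text
time_s: 23.3 eef_pos: [486.6, -86.3, 139.2] eef_rot: [180.0, -0.5, -16.5] ft_force: [-0.6, -0.7, 0.8] width: -0.2 
time_s: 23.5 eef_pos: [486.6, -86.5, 137.2] eef_rot: [180.0, -0.4, -16.5] ft_force: [-0.7, 0.1, 0.2] width: 0.2 
time_s: 23.7 eef_pos: [486.5, -86.7, 135.2] eef_rot: [-180.0, -0.5, -16.5] ft_force: [0.6, 0.4, 0.7] width: -0.0
```

View pics/s18c.png

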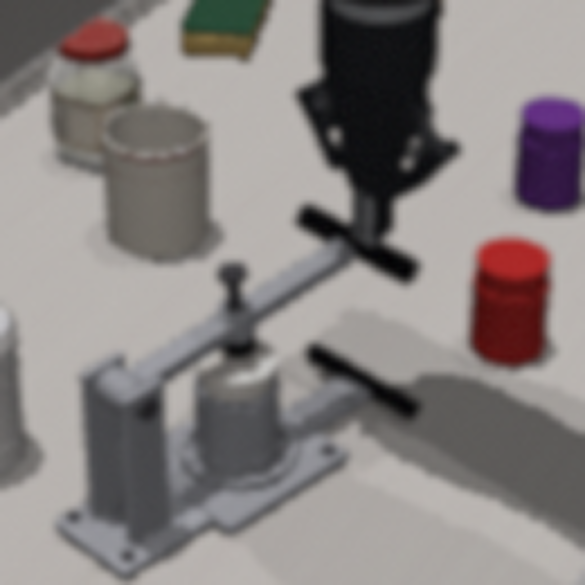

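```bash
python3 -m creep '[[[0,0,0],[0,0.001,0.01],0],[[0,0,0],[0,0.002,0.02],0]]' | tr '\n' ' '; echo
python3 -m creep '[[[0,0,0],[0,0.001,0.01],0],[[0,0,0],[0,0.002,0.02],0]]' | tr '\n' ' '; echo
```

```text
time_s: 23.95 eef_pos: [486.5, -86.9, 133.2] eef_rot: [-180.0, -0.4, -16.5] ft_force: [0.6, -0.1, -0.1] width: 0.3 
time_s: 24.15 eef_pos: [486.4, -87.1, 131.2] eef_rot: [180.0, -0.4, -16.5] ft_force: [-1.4, 0.5, -0.2] width: -0.1
```

```bash
python3 -m creep '[[[0,0,0],[0,0,0.01],0],[[0,0,0],[0,0,0.02],0]]' | tr '\n' ' '; echo
python3 -m creep '[[[0,0,0],[0,0,0.01],0],[[0,0,0],[0,0,0.02],0]]' | tr '\n' ' '; echo
```

```text
time_s: 24.35 eef_pos: [486.5, -87.1, 129.1] eef_rot: [180.0, -0.4, -16.5] ft_force: [-0.7, 0.1, 0.0] width: -0.5 
time_s: 24.55 eef_pos: [486.5, -87.1, 127.2] eef_rot: [180.0, -0.5, -16.5] ft_force: [-0.3, 0.4, 1.1] width: -0.2
```

```bash
python3 -m creep '[[[0,0,0],[0,0,0.01],0],[[0,0,0],[0,0,0.02],0]]' | tr '\n' ' '; echo
python3 -m creep '[[[0,0,0],[0,0,0.01],0],[[0,0,0],[0,0,0.02],0]]' | tr '\n' ' '; echo
python3 -c "
from h import *
from cell import manip
r=manip.snapshot('scene');a=cv2.imwrite('pics/scene19.png',r['img'][:,:,::-1]);a=cv2.imread('pics/scene19.png')[200:280,230:330];cv2.imwrite('pics/s19c.png',cv2.resize(a,None,fx=7,fy=7,interpolation=cv2.INTER_CUBIC))"
```

```text
time_s: 24.75 eef_pos: [486.5, -87.1, 125.2] eef_rot: [-180.0, -0.4, -16.5] ft_force: [0.5, -0.7, -0.0] width: -0.3 
time_s: 24.95 eef_pos: [486.5, -87.2, 123.4] eef_rot: [180.0, -0.5, -16.5] ft_force: [-1.6, -0.5, 4.9] width: -0.0
```

View pics/s19c.png

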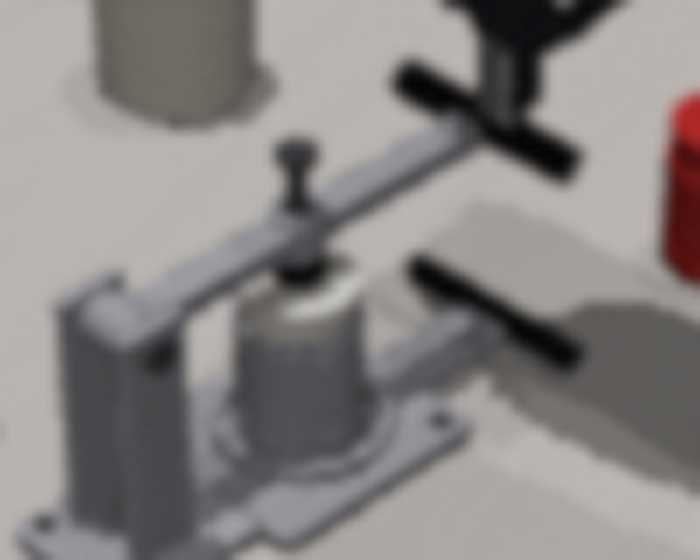

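```bash
python3 -m creep '[[[0,0,0],[0,0,0.01],0],[[0,0,0],[0,0,0.01],0]]' | tr '\n' ' '; echo
python3 -m creep '[[[0,0,0],[0,0,0.01],0],[[0,0,0],[0,0,0.01],0]]' | tr '\n' ' '; echo
python3 -m creep '[[[0,0,0],[0,0,0.01],0],[[0,0,0],[0,0,0.01],0]]' | tr '\n' ' '; echo
```

```text
time_s: 25.2 eef_pos: [486.5, -87.3, 122.6] eef_rot: [180.0, -0.5, -16.5] ft_force: [-1.4, -0.8, 5.6] width: -0.3 
time_s: 25.4 eef_pos: [486.6, -87.3, 121.9] eef_rot: [180.0, -0.5, -16.5] ft_force: [-2.0, -1.2, 7.0] width: -0.1 
time_s: 25.6 eef_pos: [486.6, -87.3, 121.1] eef_rot: [180.0, -0.5, -16.5] ft_force: [-3.8, -0.1, 10.3] width: -0.0
```

```bash
python3 -m creep '[[[0,0,0],[0,0,0.01],0],[[0,0,0],[0,0,0.01],0]]' | tr '\n' ' '; echo
python3 -m creep '[[[0,0,0],[0,0,0.01],0],[[0,0,0],[0,0,0.01],0]]' | tr '\n' ' '; echo
python3 -m creep '[[[0,0,0],[0,0,0.01],0],[[0,0,0],[0,0,0.01],0]]' | tr '\n' ' '; echo
```

```text
time_s: 25.8 eef_pos: [486.6, -87.4, 120.3] eef_rot: [180.0, -0.5, -16.5] ft_force: [-4.2, -0.3, 12.1] width: 0.1 
time_s: 26.0 eef_pos: [486.6, -87.4, 119.4] eef_rot: [180.0, -0.5, -16.5] ft_force: [-5.2, -0.6, 11.7] width: 0.3 
time_s: 26.2 eef_pos: [486.6, -87.4, 118.4] eef_rot: [180.0, -0.5, -16.5] ft_force: [-4.6, -1.6, 12.8] width: 0.1
```

Near the peak; keep the steps small.

```bash
python3 -m creep '[[[0,0,0],[0,0,0.01],0],[[0,0,0],[0,0,0.01],0]]' | tr '\n' ' '; echo
python3 -m creep '[[[0,0,0],[0,0,0.01],0],[[0,0,0],[0,0,0.01],0]]' | tr '\n' ' '; echo
```

```text
time_s: 26.4 eef_pos: [486.5, -87.5, 117.3] eef_rot: [180.0, -0.5, -16.5] ft_force: [-5.3, -0.7, 11.1] width: 0.4 
time_s: 26.6 eef_pos: [486.5, -87.5, 116.0] eef_rot: [180.0, -0.5, -16.5] ft_force: [-3.7, -2.6, 7.3] width: -0.2
```

```bash
python3 -m creep '[[[0,0,0],[0,0,0.01],0],[[0,0,0],[0,0,0.01],0]]' | tr '\n' ' '; echo
python3 -m creep '[[[0,0,0],[0,0,0.01],0],[[0,0,0],[0,0,0.01],0]]' | tr '\n' ' '; echo
```

```text
time_s: 26.8 eef_pos: [486.6, -87.3, 114.5] eef_rot: [180.0, -0.5, -16.5] ft_force: [-0.6, -0.4, 0.7] width: 0.1 
time_s: 27.0 eef_pos: [486.6, -87.0, 113.0] eef_rot: [-180.0, -0.4, -16.5] ft_force: [0.4, -0.3, 0.1] width: -0.3
```

```bash
python3 -m creep '[[[0,0,0],[0,0,-0.1],0],[[0,0,0],[0,0,-0.4],0],[[0,0,0],[0,0.3,-0.7],0],[[0,0,0],[0,0.8,-0.9],0],[[0,0,0],[0,1,-0.9],0],[[0,0,0],[0,1,-0.9],0]]'
python3 -c "
from h import *
from cell import manip
r=manip.snapshot('wrist');cv2.imwrite('pics/wrist20.png',r['img'][:,:,::-1])
r=manip.snapshot('scene');a=cv2.imwrite('pics/scene20.png',r['img'][:,:,::-1]);np.savez('pics/scene20.npz',**r);a=cv2.imread('pics/scene20.png')[200:290,225:335];b=cv2.imread('pics/scene14.png')[200:290,225:335]
cv2.imwrite('pics/s20c.png',cv2.resize(cv2.hconcat([b,a]),None,fx=3.6,fy=3.6,interpolation=cv2.INTER_CUBIC));cv2.imwrite('pics/s20d.png',cv2.resize(a,None,fx=6,fy=6,interpolation=cv2.INTER_CUBIC))"
```

```text
time_s: 27.6
eef_pos: [457.6, -185.3, 204.8]
eef_rot: [180.0, -0.6, -16.7]
ft_force: [0.4, 0.3, -0.2]
width: 0.3
```

View pics/s20d.png

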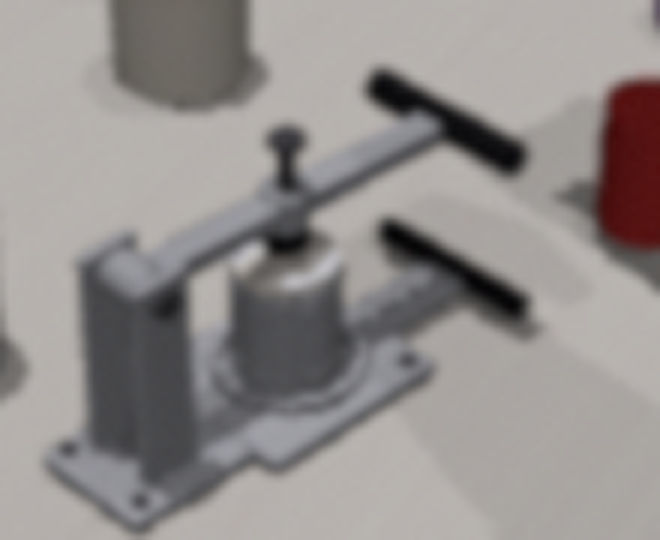

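View pics/wrist20.png

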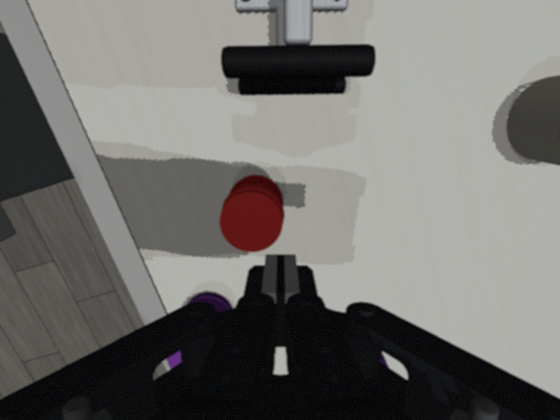

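```bash
python3 -c "
from h import *
r=load('pics/scene20.npz')
a=np.linspace(0,2*np.pi,200)
im=cv2.resize(r['img'][200:290,225:335,::-1],None,fx=6,fy=6,interpolation=cv2.INTER_CUBIC)
out=[]
for z in (76,86):
  o=im.copy()
  q=np.array([proj(r,[531+26.5*np.cos(t),15.5+26.5*np.sin(t),z]) for t in a]);q=((q-[225,200])*6).astype(int)
  cv2.polylines(o,[q],True,(0,0,255),1);out.append(o[150:430,170:420])
cv2.imwrite('pics/chk.png',cv2.resize(cv2.hconcat(out),None,fx=1.5,fy=1.5))"
```

```text
(no output)
```

View pics/chk.png

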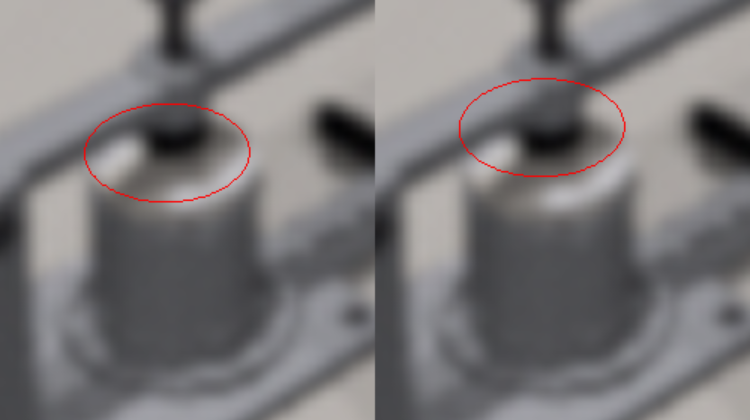

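```bash
python3 -c "
from cell import manip
print(manip.finish_job())"
```

```text
the job is handed in; nothing more can be done
None
```

I stood the white-lidded steel canister upright in the press cup, let go of it, and closed the upper handle until the lid snapped home. I then backed the arm off and handed the job in at about 27.7 s; no verdict was reported.

- **Snap:** the upward force on the fingers at the bar rose to about 12.8 N, then fell to nearly zero about 10 mm of bar travel after contact. I went about 1.5 mm further at no force, well short of forcing the rim.
- **Lid and canister:** in the last scene picture the lid's rim fits a top height of 76 mm above the worktop (home), not 86 mm (proud). The canister stands upright in the cup.
- **Handle and arm:** the handle was left just past level, about 1.84 rad by my estimate from the fingertip height. The gripper is clear of everything.
- **Other things:** I steered clear of the salt shaker, dip tub, meal box and the red and purple look-alikes, and the pictures showed no sign that any had moved. I did not measure their final positions.
- **Disagreement:** the scene and top cameras differed by about 9 mm on where the press cup is. I used the close wrist view instead, and its measured cup size matched the stated one.

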